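Square up the camera column

ROBOT

A 7-joint arm with a two-finger parallel gripper is mounted at the origin on the work surface. World frame = base frame: x ahead of the robot, y to its left, z up, the work surface at z = 0. Lengths are in mm, angles in rad, forces in N, time in s.
With the tool pointing down it reaches from about 425 to 1025 mm from the base axis. Payload 9.4 kg.
Tool frame: the origin (TCP) lies at the very end of the fingers, on their centre line; the grasp point (between the pads) lies 19 mm behind it (arm.hold_point_z is the z of the grasp point in the tool frame, in mm); z points along the fingers, y is the line along which they close (so a half turn about z gives the same grasp; the last joint's range is limited). The gripper opens to 85 mm and grips with 20 to 120 N. Pads are 22 mm wide; open, the fingers measure 114 mm over their backs; the gripper's body (76 mm by 85 mm) begins 54 mm behind the grasp point. The pads swing forward as they close: fully open they stand 13 mm farther back than shut.
Start: joints at [-1.246, 0.599, -0.003, 1.599, 0.002, 0.943, -0.08], TCP at [283.535, 667.257, 208.975] pointing down, gripper open.
Joint ranges: [-2.57, 2.57], [-0.35, 1.97], [-1.29, 1.29], [0.11, 2.56], [-1.05, 4.19], [0.11, 1.86], [-2.63, 2.63]. Speed limits (rad/s): [2.22, 2.22, 3.01, 3.01, 3.14, 3.14, 3.14].

INTERFACE

Orientations are given as a unit quaternion [w, x, y, z].
In Python, from bench import arm gives the robot as it stands. The module is installed in compiled form; this text tells all that it offers.
- The arm moves only by the tool drive_tool, never from a script. Its argument "motion" is a list of rows, each an object with "linear": the shift along the tool's x, y, z in mm, a list of three; "angular": the turn, a rotation vector about the tool's x, y, z in rad, a list of three. In form: [{"linear": [x, y, z], "angular": [rx, ry, rz]}, ...]. A call has 1 to 5 rows; each row shifts and turns the commanded pose from where the row before left it, along the tool's axes as they then stand; what a row does not reach is not made up. A row lasts 1/10 s, in which the tool goes at most 50 mm and 8.59 degrees, less where a joint would pass 70% of its speed; a pose out of reach is approached as far as the arm can. A call is refused whole if a number of a shift passes 50 or a number of a turn 0.15, either way. A call with a gripper value outside its range is refused whole. "claw" is the finger opening in mm, from 0 to 85.4, set as the call begins (left out, the last holds). The fingers move at their own pace and stop on an object; "squeeze" is the grip in N (left out, the last holds). Time passes only in rows, so rows that do not move let the fingers close. It gives the time, the measured TCP pose, the force, the opening and the grip force at its end, in the units of the state.
- arm.get_obs(): the state, without advancing time (a new reading comes with each control period).
- arm.capture(name): name is "scene" or "top" or "wrist"; returns the picture (384x512x3 uint8, blue, green, red); there is no depth.
- arm.camera_info(name): a dict with "intrinsics" (3x3 intrinsics, pixels), "k1" (the pictures are not rectified: a ray, as slopes to the right and down, at radius r is drawn at 1 + k1 r^2 times it, then the intrinsics apply), "R" (3x3) and "t" (3): a world point X has camera coordinates R X + t. Camera axes: x right, y down, z forward; pixel columns grow to the right and rows downward; lengths in mm; the calibration is good to about 2 mm. A picture is of the moment at which its call begins: read the wrist's pose just before it. camera_info takes no time and is no camera call; for the wrist camera it gives the pose at the moment of the call.
- arm.hand_in(): hands the job in; it is judged then, once.
The state is a dict: "time_s": time; "joint_pos": joint angles; "qvel": joint speeds; "tau": joint torques, N m; "position": TCP position; "orientation": TCP orientation; "contact_force": force on the tool from outside, world axes, zero at the start; "moment": the same for the moment, N m; "grip_width": finger opening in mm; "grip_force": force on a finger pad.
Only numpy, scipy, OpenCV 4.12 (cv2) and the standard library are available. Lean on these libraries where they do the work, as an engineer would, in place of code of your own. Each camera call takes 0.05 s, during which the arm holds its last target. There are 200 camera calls.

TASK

The camera stand's column has slipped in its foot and leans towards the robot. Lift the mug off the stand's baseboard and set it down upright on the bare desk, not dropping it; then take the try square and, with its stock flat on the baseboard, press its upright blade into the corner against the column's front face until it stands the column up and both faces touch along their length. Finish while still gripping the square and holding it pressed there, down on the board and against the column, so that the foot can be tightened; move the column only with the square, and leave the rest of the things on the desk where they are.

Things in the scene. Friction and masses are not known exactly. Their poses are not given: they have to be found in the camera images.
- stand_corner (a point): The corner to work in: point on the baseboard's top at the foot of the column, midway across where its front face stands when upright. Axes are the board's: x runs from the board's front edge into the column (away from the robot), y left along the face, z up. The board reaches 202 mm in front of this point, 117 mm behind, 100 mm to its right, 280 mm to its left.
- stand: The camera stand's black baseboard, 320 x 380 mm, 18 mm thick, fixed to the desk; position and heading vary. Origin under its centre, x away from the robot. The foot's two cheeks stand either side of the column, set back from its front face. Its surface is not slippery: a square pressed hard down drags on it, and the drag takes up the push towards the column.
- column_front (a point): Middle of the column's front face, 100 mm above the board; z up the column, x into it. The column is a plain aluminium post, 35 x 35 mm, 430 mm tall. A side arm some 390 mm above the board carries a black camera to its left (centre 165 mm left of the post and 46 mm behind its middle, 60 mm deep, lens bottom 300 mm above the board).
- column (a joint): Lean of the column in its slack foot, rad: 0 is square to the baseboard, positive leans to the front, towards the robot. It pivots on a cross bolt 28 mm above the board, 17.5 mm behind the front face, and stays where it is left; a push of some 3 to 5 N at the blade's top turns it.
- square_grip (a point): Place to grip the try square: on its stock, 110 mm back from the heel, 15 mm above its underside, mid-thickness. Aluminium stock 140 long, 18 thick, 30 mm high; thin steel blade 28 wide, 5 mm thick, rising at the +x end to 160 mm above the underside; 0.34 kg. Starts standing on its stock on the desk right of the stand. x along the stock to the heel, y across its thickness, z up the blade.
- square_heel (a point): The outer corner of the square at mid-thickness: bottom of the stock at its +x end, straight below the blade's outer edge. Same axes as square_grip. The stock's end face and the blade's outer edge lie in one plane.
- mug_handle (a point): Middle of the mug's handle bar (an upright bow, 10 mm thick), 68 mm out from the mug's axis along the mug's +y and 47 mm above its underside. Axes are the mug's; x runs across the handle.
- mug_centre (a point): Centre of the plain white mug, half-way up (44 mm above its underside): 76 mm across, 88 mm high, 4 mm wall, open top, 0.27 kg. It starts on the baseboard in front of the column, handle roughly towards the robot.
- table: The white desk, top at z = 0. It is bare on the near left, to the left of the baseboard (round 0.45 m ahead of the robot's base and 0.38 m to its left), and in front of the board.
- cast_board: Dental cast, 66 x 62 x 31 mm, on the left part of the baseboard under the camera; origin under its centre. Leave alone.
- cast_desk: Dental cast, 66 x 62 x 31 mm, on the desk right of the stand, origin under its centre. Leave alone.
- spray: Black spray can, 53 mm across, 165 mm high, at the right, origin under its centre. Leave alone.
- discs: Rack of six polishing discs, 50 x 112 x 54 mm, on the desk left of the stand, origin under its centre. Leave alone.
- bottle: Clear water bottle, 62 mm across, 200 mm high, at the left, origin under its centre. Leave alone.
Mind the look-alikes: they are no part of the job. Leave any turquoise look-alike of the part that bears mug_handle alone. What is shaped like the part that bears square_grip but orange is not meant.

How it is judged (in metres and radians):
On the way, in this order (a step that is already met when the one before it is completed fails the run):
1. the mug is lifted clear of the baseboard in the gripper (contact force between mug and stand below 0.05 N and height (world z) of mug_centre above 0.082 m and contact force between the fingers and mug above 0.5 N), for 0.1 s.
2. the mug stands upright on the desk, let go (angle between mug_centre's own z axis and vertical below 0.1 rad and contact force between mug and table above 1 N and contact force between mug and stand below 0.05 N and height (world z) of mug_centre below 0.05 m and contact force between the fingers and mug below 0.05 N and linear speed of mug below 0.03 m/s), for 0.2 s.
3. the square is lifted off the desk in the gripper (height (world z) of square_grip above 0.03 m and contact force between square and table below 0.05 N and contact force between the fingers and square above 1 N), for 0.1 s.
At the end, for the whole second after the job is handed in: Still gripped, the square presses over 1 N on the board and 1 N on the column's front face, lying flat on both (1 degree; turned under 4; heel within 2 mm); the column is square to the board within 0.75 degree and untouched by the robot; the mug stands let go on the desk, off the board (angle between mug_centre's own z axis and vertical below 0.1 rad and contact force between mug and table above 1 N and contact force between mug and stand below 0.05 N and height (world z) of mug_centre below 0.05 m and contact force between the fingers and mug below 0.05 N and value of joint column between -0.013 and 0.013 rad and contact force between square and column above 1 N and contact force between square and stand above 1 N and angle between the z axis of square_heel and the z axis of stand_corner, either way round below 0.02 rad and angle between the z axis of square_heel and the z axis of column_front, either way round below 0.02 rad and angle between the y axis of square_heel and the y axis of stand_corner, either way round below 0.07 rad and x of square_heel in the frame of stand_corner above -0.003 m and y of square_heel in the frame of stand_corner between -0.014 and 0.014 m and z of square_heel in the frame of stand_corner below 0.002 m and x of square_grip in the frame of stand_corner below -0.08 m and contact force between the fingers and square above 2 N and contact force between column and the arm below 0.1 N and contact force between column and the fingers below 0.1 N and linear speed of square below 0.02 m/s); the arm keeps its last pose, push and grip.
It fails at once if the robot pushes the column or its camera directly (contact force between column and the arm above 2 N or contact force between column and the fingers above 2 N).
It fails at once if the mug is tipped over (45 degrees) (angle between mug_centre's own z axis and vertical above 0.8 rad).
It fails at once if the mug is dropped from more than about 2 cm (linear speed of mug above 0.6 m/s and contact force between the fingers and mug below 0.02 N).
It fails at once if another thing on the desk or board is shifted more than 30 mm (distance of any of cast_board, cast_desk, spray, discs, bottle from where it was at the start of the episode above 0.03 m).
It also fails if it takes over 64 s, if anything falls off the work surface, if the arm or the gripper's body presses on something with over 40 N, if the wrist force passes 120 N, or if a joint passes its speed limit or range.

## Working session

There is one attempt and no reset: what is moved stays moved. The work goes in short steps, Python scripts to look and compute and a tool call to move; the robot and the scene stay as the last step left them, time stands still between calls to the robot, and variables do not carry over. Pictures are saved under pics/ and viewed, at most 10 in all, crops included, and the job is handed in when it is done.

Besides the shell and the picture viewer there is one more tool, called after "Call:" as name([rows], argument=value, ...), one row to a line, values as JSON. drive_tool: Moves the arm, as the interface text tells. Its arguments: {"type":"object","properties":{"motion":{"type":"array"},"claw":{"type":"number"},"squeeze":{"type":"number"}},"required":["motion"]}

```bash
mkdir -p pics; python3 - <<'E'
from bench import arm
import cv2,numpy as np
a=arm.capture("scene");b=arm.capture("top")
cv2.imwrite("pics/s.png",a);cv2.imwrite("pics/t.png",b)
for n in("scene","top","wrist"):
    c=arm.camera_info(n);print(n,np.round(c["intrinsics"],1).tolist(),c["k1"],np.round(c["R"],3).tolist(),np.round(c["t"],1))
o=arm.get_obs();print(o, arm.hold_point_z)
E
```

```text
scene [[430.7, 0.0, 260.5], [0.0, 430.7, 186.0], [0.0, 0.0, 1.0]] -0.13346106171458444 [[0.121, 0.993, -0.019], [0.779, -0.107, -0.618], [-0.616, 0.06, -0.786]] [  -8.  -312.9 2154.9]
top [[407.5, 0.0, 256.0], [0.0, 407.5, 192.0], [0.0, 0.0, 1.0]] 0.003312170878154922 [[0.049, -0.999, 0.0], [-0.976, -0.048, -0.213], [0.213, 0.01, -0.977]] [ -46.3  482.9 1355.4]
wrist [[284.3, 0.0, 253.4], [0.0, 284.3, 187.7], [0.0, 0.0, 1.0]] -0.049593992316255164 [[0.39, 0.921, -0.002], [0.874, -0.37, 0.314], [0.288, -0.124, -0.95]] [-724.1  -41.2  378.7]
{'time_s': 0.1, 'joint_pos': array([-1.24568461,  0.60004724, -0.00253626,  1.6000316 ,  0.00180079,
        0.94287128, -0.07981485]), 'qvel': array([ 0.00057353, -0.00204254,  0.00025426, -0.00156298, -0.00206139,
       -0.00038043,  0.00202638]), 'tau': array([ 5.57632738e-03, -7.77984381e+01,  1.57022115e+00, -2.58621597e+01,
        1.27170165e-02,  5.49247910e-03,  1.52740216e-05]), 'position': array([283.38626676, 666.85264769, 208.20842064]), 'orientation': array([-7.00876607e-05,  1.99538283e-01,  9.79889797e-01, -6.74082056e-04]), 'contact_force': array([ 0.59806166, -0.06030615, -0.7356683 ]), 'moment': array([ 0.0330876 ,  0.00311245, -0.04274617]), 'grip_force': 0.0, 'grip_width': 85.66031766636537} -18.700000000000003
```

View pics/s.png

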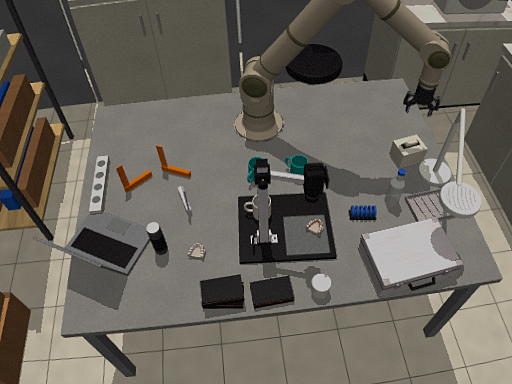

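View pics/t.png

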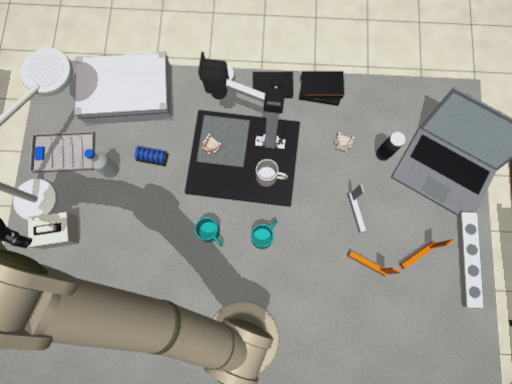

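Scene picture, seen from behind: the stand is at (285,225), the mug at (252,207) and the square at (184,200). In the top view the mug is at (267,173) with its handle at (282,177), the square runs from (354,190) to (363,230), and the board corners are (199,112), (299,126), (290,203) and (187,190).

```bash
cat > h.py <<'E'
from bench import arm
import cv2,numpy as np
from scipy.spatial.transform import Rotation as Ro
def ray(n,uv,ci=None):
    c=ci or arm.camera_info(n);K=np.array(c["intrinsics"]);R=np.array(c["R"]);t=np.array(c["t"])
    d=np.linalg.inv(K)@np.array([uv[0],uv[1],1.]);m=d[:2].copy();p=m.copy()
    for _ in range(20): p=m/(1+c["k1"]*(p@p))
    return -R.T@t, R.T@np.array([p[0],p[1],1.])
def onz(n,uv,z,ci=None):
    o,d=ray(n,uv,ci);return o+d*(z-o[2])/d[2]
def proj(n,X,ci=None):
    c=ci or arm.camera_info(n);p=np.array(c["R"])@np.array(X,float)+np.array(c["t"]);p=p[:2]/p[2];p=p*(1+c["k1"]*(p@p))
    K=np.array(c["intrinsics"]);return K[:2,:2]@p+K[:2,2]
def pose():
    o=arm.get_obs();q=o["orientation"];return o["position"],Ro.from_quat([q[1],q[2],q[3],q[0]])
E
python3 - <<'E'
from h import *
b=cv2.imread("pics/t.png")
cv2.imwrite("pics/tc.png",cv2.resize(b[70:250,180:420],None,fx=3.3,fy=3.3,interpolation=cv2.INTER_CUBIC))
for uv in[(199,112),(299,126),(290,203),(187,190)]:print('board',onz("top",uv,18).round())
print('mug rim',onz("top",(267,173),106).round(),'handle',onz("top",(283,177),65).round())
for uv in[(354,190),(363,230)]:print('sq',onz("top",uv,30).round())
p,R=pose();print(p,R.as_matrix().round(3))
E
```

```text
board [784. 203.  18.]
board [ 747. -167.   18.]
board [ 458. -143.   18.]
board [487. 222.  18.]
mug rim [540. -57. 106.] handle [ 539. -113.   65.]
sq [ 514. -366.   30.]
sq [ 374. -396.   30.]
[283.38626676 666.85264769 208.20842064] [[-0.92   0.391 -0.   ]
 [ 0.391  0.92  -0.001]
 [-0.    -0.001 -1.   ]]
```

View pics/tc.png

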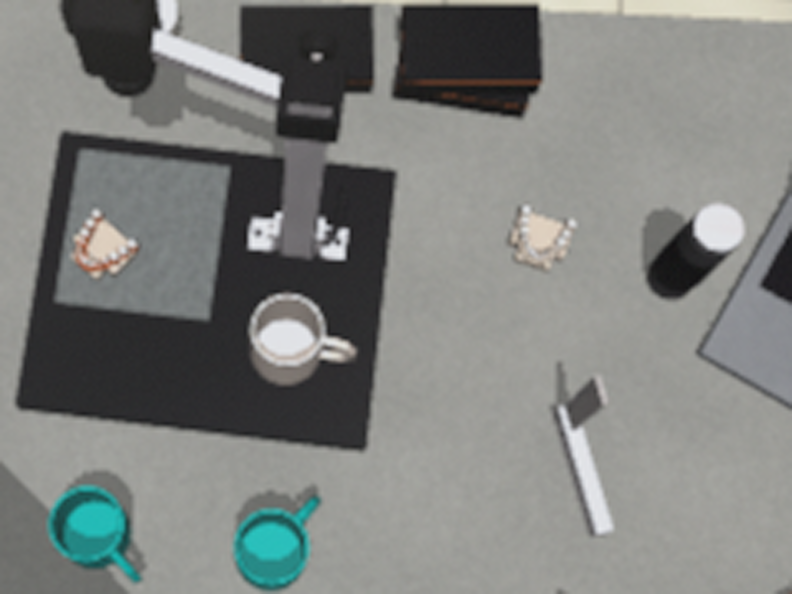

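Crop (3.3×, offset (180,70)): mug rim centre is at (288,330) and the handle at (340,349). The square's heel is at (563,408) with its rear at (602,530), and the column foot's front edge is at about (297,258).

```bash
cat >> h.py <<'E'
def plan(X,ydir,n,zt=(0,0,-1)):
    "rows from present measured pose to TCP X, tool z=zt, tool y along ydir (world)"
    p,R=pose();z=np.array(zt,float);z/=np.linalg.norm(z);y=np.array([ydir[0],ydir[1],0.]);y-=z*(y@z);y/=np.linalg.norm(y)
    T=Ro.from_matrix(np.array([np.cross(y,z),y,z]).T)
    w=(R.inv()*T).as_rotvec();d=np.array(X)-p
    for i in range(n):
        print(np.round(Ro.from_rotvec(w*i/n).inv().apply(R.inv().apply(d/n)),1).tolist(),np.round(w/n,4).tolist())
E
python3 - <<'E'
from h import *
f=lambda u,v:(180+u/3.3,70+v/3.3)
B=[onz("top",f(*c),18) for c in[(63,133),(394,172),(365,447),(18,406)]];print(np.round(B))
yd=(B[0]-B[1]+B[3]-B[2])/2;print('heading',np.arctan2(-yd[0],yd[1]))
m=onz("top",f(288,330),106);h=onz("top",f(340,349),65);print(m,h)
r=(h-m)[:2];a=np.arctan2(r[1],r[0]);print(np.degrees(a))
hd=m[:2]+68*r/np.linalg.norm(r);print(hd)
s1=onz("top",f(563,408),30);s0=onz("top",f(602,530),30);print(s1,s0)
plan([hd[0],hd[1],200],[np.cos(a+np.pi/2),np.sin(a+np.pi/2)],18)
E
```

```text
[[ 791.  204.   18.]
 [ 763. -168.   18.]
 [ 450. -146.   18.]
 [ 476.  227.   18.]]
heading -0.07281933825095374
[550.34207967 -57.00489767 106.        ] [ 543.81306774 -112.84437566   65.        ]
-96.66900800259253
[ 542.44500156 -124.54478335]
[ 500.06930438 -353.68309928   30.        ] [ 371.9574065  -394.23521825   30.        ]
[-30.4, -34.8, 0.5] [-0.0001, 0.0001, 0.0714]
[-32.8, -32.6, 0.5] [-0.0001, 0.0001, 0.0714]
[-35.1, -30.1, 0.5] [-0.0001, 0.0001, 0.0714]
[-37.1, -27.6, 0.5] [-0.0001, 0.0001, 0.0714]
[-39.0, -24.8, 0.5] [-0.0001, 0.0001, 0.0714]
[-40.7, -22.0, 0.5] [-0.0001, 0.0001, 0.0714]
[-42.2, -19.0, 0.5] [-0.0001, 0.0001, 0.0714]
[-43.4, -16.0, 0.5] [-0.0001, 0.0001, 0.0714]
[-44.4, -12.8, 0.5] [-0.0001, 0.0001, 0.0714]
[-45.2, -9.6, 0.5] [-0.0001, 0.0001, 0.0714]
[-45.8, -6.4, 0.5] [-0.0001, 0.0001, 0.0714]
[-46.2, -3.1, 0.5] [-0.0001, 0.0001, 0.0714]
[-46.3, 0.2, 0.5] [-0.0001, 0.0001, 0.0714]
[-46.1, 3.5, 0.5] [-0.0001, 0.0001, 0.0714]
[-45.8, 6.8, 0.5] [-0.0001, 0.0001, 0.0714]
[-45.2, 10.0, 0.5] [-0.0001, 0.0001, 0.0714]
[-44.3, 13.2, 0.5] [-0.0001, 0.0001, 0.0714]
[-43.3, 16.4, 0.5] [-0.0001, 0.0001, 0.0714]
```

Call:
drive_tool([
  {"linear": [-30.4, -34.8, 0.5], "angular": [0, 0, 0.0714]},
  {"linear": [-32.8, -32.6, 0.5], "angular": [0, 0, 0.0714]},
  {"linear": [-35.1, -30.1, 0.5], "angular": [0, 0, 0.0714]},
  {"linear": [-37.1, -27.6, 0.5], "angular": [0, 0, 0.0714]},
  {"linear": [-39, -24.8, 0.5], "angular": [0, 0, 0.0714]},
], claw=85)

```text
time_s: 0.6
position: [355.6, 445.6, 206.3]
orientation: [0.0, 0.372, 0.928, -0.0]
contact_force: [1.4, 0.2, 0.2]
grip_width: 84.7
grip_force: 0.0
```

Call:
drive_tool([
  {"linear": [-40.7, -22, 0.5], "angular": [0, 0, 0.0714]},
  {"linear": [-42.2, -19, 0.5], "angular": [0, 0, 0.0714]},
  {"linear": [-43.4, -16, 0.5], "angular": [0, 0, 0.0714]},
  {"linear": [-44.4, -12.8, 0.5], "angular": [0, 0, 0.0714]},
  {"linear": [-45.2, -9.6, 0.5], "angular": [0, 0, 0.0714]},
])

```text
time_s: 1.1
position: [427.6, 226.1, 204.0]
orientation: [0.0, 0.531, 0.848, 0.0]
contact_force: [0.9, 0.7, -0.5]
grip_width: 84.9
grip_force: 0.0
```

Call:
drive_tool([
  {"linear": [-45.8, -6.4, 0.5], "angular": [0, 0, 0.0714]},
  {"linear": [-46.2, -3.1, 0.5], "angular": [0, 0, 0.0714]},
  {"linear": [-46.3, 0.2, 0.5], "angular": [0, 0, 0.0714]},
  {"linear": [-46.1, 3.5, 0.5], "angular": [0, 0, 0.0714]},
  {"linear": [-45.8, 6.8, 0.5], "angular": [0, 0, 0.0714]},
])

```text
time_s: 1.6
position: [499.7, 6.2, 201.5]
orientation: [-0.0, 0.673, 0.74, 0.0]
contact_force: [1.5, 1.8, -0.8]
grip_width: 85.2
grip_force: 0.0
```

Call:
drive_tool([
  {"linear": [-45.2, 10, 0.5], "angular": [0, 0, 0.0714]},
  {"linear": [-44.3, 13.2, 0.5], "angular": [0, 0, 0.0714]},
  {"linear": [-43.3, 16.4, 0.5], "angular": [0, 0, 0.0714]},
  {"linear": [0, 0, 0], "angular": [0, 0, 0]},
  {"linear": [0, 0, 0], "angular": [0, 0, 0]},
])

```text
time_s: 2.1
position: [542.3, -125.0, 199.6]
orientation: [-0.0, 0.748, 0.664, -0.0]
contact_force: [-0.0, 0.4, -0.2]
grip_width: 84.9
grip_force: 0.0
```

```bash
python3 - <<'E'
from h import *
p,R=pose();c=arm.camera_info("wrist");b=arm.capture("wrist");cv2.imwrite("pics/w1.png",b)
import pickle;pickle.dump(c,open("c1.pkl","wb"))
print(p,R.as_matrix().round(3),arm.get_obs()["contact_force"],arm.get_obs()["time_s"], -np.array(c["R"]).T@c["t"])
E
```

```text
[ 542.32351217 -125.0071297   199.55172884] [[ 0.118  0.993 -0.001]
 [ 0.993 -0.118 -0.   ]
 [-0.    -0.001 -1.   ]] [ 0.30734861 -0.41873502 -0.1055421 ] 2.15 [551.89752387 -45.3265046  362.70316468]
```

View pics/w1.png

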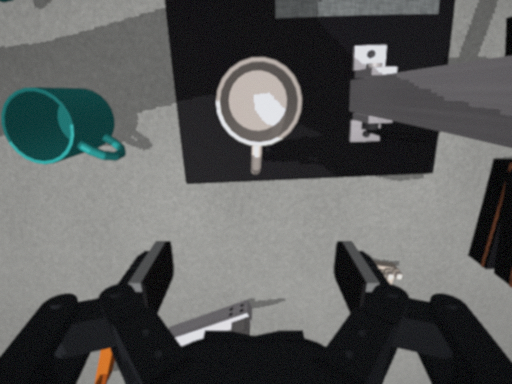

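Wrist view: mug rim centre is at about (259,100) and the handle runs down from (257,148) to (257,172). The column's foot edge is at (350,81–113), board right edge runs from (187,182) to (434,172), and the square is at the bottom left.

```bash
python3 - <<'E'
from h import *
import pickle;c=pickle.load(open("c1.pkl","rb"))
q=lambda u,v,z:onz("wrist",(u,v),z,c)
m=q(259,100,106);print('mug',m,'rimR',[np.linalg.norm(q(*e,106)-m).round(1) for e in[(217,100),(302,98),(259,57),(259,145)]])
h=q(257,160,90);print('handle',h,'end',q(257,173,65))
r=(h-m)[:2];a=np.arctan2(r[1],r[0]);hd=m[:2]+68*r/np.linalg.norm(r);print(np.degrees(a),hd)
f=q(350,97,18);print('foot',f)
e=[q(187,182,18),q(434,172,18),q(169,0,18)];print(np.round(e,1))
d=e[1]-e[0];print('heading',np.arctan2(d[1],d[0]))
plan([hd[0],hd[1],47],[np.cos(a+np.pi/2),np.sin(a+np.pi/2)],4)
E
```

```text
mug [556.15745478 -50.57654943 106.        ] rimR [np.float64(36.4), np.float64(37.3), np.float64(34.7), np.float64(39.3)]
handle [ 548.18962728 -106.80365176   90.        ] end [ 546.2199051  -126.74037614   65.        ]
-98.06556506785529 [ 546.61663322 -117.90390438]
foot [663.54300584 -60.88378466  18.        ]
[[ 455.6 -140.9   18. ]
 [ 770.7 -164.4   18. ]
 [ 473.5   62.8   18. ]]
heading -0.07450139967189785
[1.5, 1.0, 38.1] [-0.0003, -0.0001, 0.0062]
[1.5, 1.0, 38.1] [-0.0003, -0.0001, 0.0062]
[1.5, 0.9, 38.1] [-0.0003, -0.0001, 0.0062]
[1.6, 0.9, 38.1] [-0.0003, -0.0001, 0.0062]
```

Call:
drive_tool([
  {"linear": [1, 1, 38], "angular": [0, 0, 0.006]},
  {"linear": [1, 1, 38], "angular": [0, 0, 0.006]},
  {"linear": [1, 1, 38], "angular": [0, 0, 0.006]},
  {"linear": [1, 1, 38], "angular": [0, 0, 0.006]},
  {"linear": [0, 0, 0], "angular": [0, 0, 0]},
])

```text
time_s: 2.65
position: [544.5, -117.8, 44.3]
orientation: [-0.003, 0.754, 0.657, -0.002]
contact_force: [-0.6, -0.5, -0.8]
grip_width: 85.3
grip_force: 0.0
```

Call:
drive_tool([
  {"linear": [0, 0, 0], "angular": [0, 0, 0]},
  {"linear": [0, 0, 0], "angular": [0, 0, 0]},
  {"linear": [0, 0, 0], "angular": [0, 0, 0]},
  {"linear": [0, 0, 0], "angular": [0, 0, 0]},
  {"linear": [0, 0, 0], "angular": [0, 0, 0]},
], claw=0, squeeze=60)

```text
time_s: 3.15
position: [547.6, -120.4, 49.0]
orientation: [0.001, 0.755, 0.656, 0.001]
contact_force: [0.0, -0.4, -0.4]
grip_width: 11.9
grip_force: 0.1
```

Call:
drive_tool([
  {"linear": [0, 0, 0], "angular": [0, 0, 0]},
  {"linear": [0, 0, 0], "angular": [0, 0, 0]},
  {"linear": [0, 0, 0], "angular": [0, 0, 0]},
])

```text
time_s: 3.45
position: [547.5, -120.9, 48.8]
orientation: [0.001, 0.755, 0.656, 0.0]
contact_force: [-0.2, -0.9, 7.2]
grip_width: 7.6
grip_force: 58.8
```

Call:
drive_tool([
  {"linear": [0, 0, -10], "angular": [0, 0, 0]},
  {"linear": [0, 0, -20], "angular": [0, 0, 0]},
  {"linear": [0, 0, -25], "angular": [0, 0, 0]},
  {"linear": [0, 0, -25], "angular": [0, 0, 0]},
  {"linear": [0, 0, -10], "angular": [0, 0, 0]},
])

```text
time_s: 3.95
position: [547.8, -120.7, 140.3]
orientation: [0.001, 0.755, 0.656, 0.001]
contact_force: [0.3, 0.6, -2.8]
grip_width: 7.7
grip_force: 58.7
```

```bash
python3 - <<'E'
from h import *
c=arm.camera_info("wrist");b=arm.capture("wrist");cv2.imwrite("pics/w2.png",b)
o=arm.get_obs();print(o["position"],o["grip_width"],o["contact_force"],o["moment"])
plan([440,300,140],[1,.25],12)
E
```

```text
[ 548.10795317 -120.67011724  140.67669778] 7.416439872172153 [-1.37169241  0.01219715 -1.518875  ] [-0.16798738  0.03455015 -0.00875671]
[33.5, -13.8, 0.0] [0.0003, 0.0, -0.0321]
[33.9, -12.7, 0.0] [0.0003, 0.0, -0.0321]
[34.3, -11.6, 0.0] [0.0003, 0.0, -0.0321]
[34.6, -10.5, 0.0] [0.0003, 0.0, -0.0321]
[34.9, -9.4, 0.0] [0.0003, 0.0, -0.0321]
[35.2, -8.3, 0.0] [0.0003, 0.0, -0.0321]
[35.5, -7.2, 0.0] [0.0003, 0.0, -0.0321]
[35.7, -6.0, 0.0] [0.0003, 0.0, -0.0321]
[35.9, -4.9, 0.0] [0.0003, 0.0, -0.0321]
[36.0, -3.7, 0.1] [0.0003, 0.0, -0.0321]
[36.1, -2.6, 0.1] [0.0003, 0.0, -0.0321]
[36.2, -1.4, 0.1] [0.0003, 0.0, -0.0321]
```

View pics/w2.png

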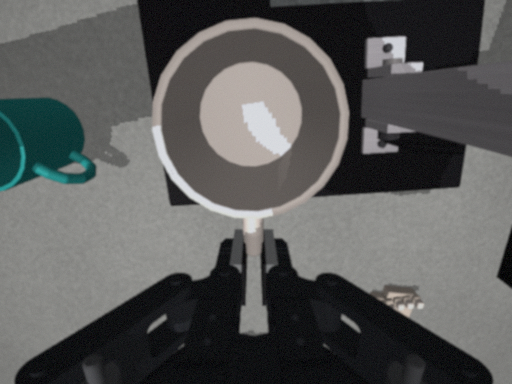

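The mug is held by its handle, rim centre at (251,117) and level.

Call:
drive_tool([
  {"linear": [33.5, -14, 0], "angular": [0, 0, -0.032]},
  {"linear": [34, -13, 0], "angular": [0, 0, -0.032]},
  {"linear": [34.3, -11.6, 0], "angular": [0, 0, -0.032]},
  {"linear": [34.6, -10.5, 0], "angular": [0, 0, -0.032]},
  {"linear": [35, -9.4, 0], "angular": [0, 0, -0.032]},
])

```text
time_s: 4.5
position: [500.8, 56.3, 137.2]
orientation: [-0.0, 0.7, 0.715, -0.001]
contact_force: [0.9, 0.0, -2.5]
grip_width: 7.4
grip_force: 58.7
```

Call:
drive_tool([
  {"linear": [35.2, -8.3, 0], "angular": [0, 0, -0.032]},
  {"linear": [35.5, -7.2, 0], "angular": [0, 0, -0.032]},
  {"linear": [35.7, -6, 0], "angular": [0, 0, -0.032]},
  {"linear": [35.9, -4.9, 0], "angular": [0, 0, -0.032]},
  {"linear": [36, -3.7, 0], "angular": [0, 0, -0.032]},
])

```text
time_s: 5.0
position: [455.7, 231.6, 137.2]
orientation: [-0.0, 0.64, 0.768, -0.001]
contact_force: [-0.1, 0.7, -3.2]
grip_width: 7.9
grip_force: 58.7
```

Call:
drive_tool([
  {"linear": [36.1, -2.6, 0], "angular": [0, 0, -0.032]},
  {"linear": [30, -1.4, 0], "angular": [0, 0, -0.032]},
  {"linear": [0, 0, 30], "angular": [0, 0, 0]},
  {"linear": [0, 0, 35], "angular": [0, 0, 0]},
  {"linear": [0, 0, 25], "angular": [0, 0, 0]},
])

```text
time_s: 5.5
position: [438.9, 294.4, 45.6]
orientation: [-0.0, 0.615, 0.788, -0.001]
contact_force: [-0.3, 0.6, -2.6]
grip_width: 7.6
grip_force: 58.7
```

Call:
drive_tool([
  {"linear": [0, 0, 6], "angular": [0, 0, 0]},
  {"linear": [0, 0, 4], "angular": [0, 0, 0]},
  {"linear": [0, 0, 3], "angular": [0, 0, 0]},
  {"linear": [0, 0, 2], "angular": [0, 0, 0]},
  {"linear": [0, 0, 0], "angular": [0, 0, 0]},
])

```text
time_s: 6.0
position: [440.5, 294.8, 33.6]
orientation: [0.0, 0.616, 0.788, 0.001]
contact_force: [0.4, -1.1, -3.4]
grip_width: 7.4
grip_force: 58.8
```

Call:
drive_tool([
  {"linear": [0, 0, 1.5], "angular": [0, 0, 0]},
  {"linear": [0, 0, 1.5], "angular": [0, 0, 0]},
  {"linear": [0, 0, 0.5], "angular": [0, 0, 0]},
  {"linear": [0, 0, 0], "angular": [0, 0, 0]},
])

```text
time_s: 6.4
position: [440.6, 294.0, 30.6]
orientation: [0.0, 0.616, 0.788, 0.0]
contact_force: [-0.1, -4.1, 13.6]
grip_width: 7.4
grip_force: 60.7
```

Call:
drive_tool([
  {"linear": [0, 0, -0.5], "angular": [0, 0, 0]},
  {"linear": [0, 0, 0], "angular": [0, 0, 0]},
  {"linear": [0, 0, 0], "angular": [0, 0, 0]},
  {"linear": [0, 0, 0], "angular": [0, 0, 0]},
  {"linear": [0, 0, 0], "angular": [0, 0, 0]},
], claw=70)

```text
time_s: 6.9
position: [440.1, 294.5, 29.9]
orientation: [0.0, 0.616, 0.788, -0.0]
contact_force: [-0.0, -0.1, 0.6]
grip_width: 69.8
grip_force: 0.0
```

Call:
drive_tool([
  {"linear": [0, 0, 0], "angular": [0, 0, 0]},
  {"linear": [0, 0, -20], "angular": [0, 0, 0]},
  {"linear": [0, 0, -45], "angular": [0, 0, 0]},
  {"linear": [0, 0, -45], "angular": [0, 0, 0]},
  {"linear": [0, 0, -45], "angular": [0, 0, 0]},
])

```text
time_s: 7.4
position: [439.8, 294.1, 186.5]
orientation: [0.0, 0.616, 0.788, -0.0]
contact_force: [0.2, 0.2, 0.2]
grip_width: 69.8
grip_force: 0.0
```

```bash
python3 - <<'E'
from h import *
b=arm.capture("wrist");cv2.imwrite("pics/w3.png",b);cv2.imwrite("pics/t2.png",arm.capture("top"))
o=arm.get_obs();print(o["position"],o["joint_pos"])
s=np.array([500-371,-353+394.]);s/=np.linalg.norm(s);y=[s[1],-s[0]]
print(y)
plan([372+60*s[0],-394+60*s[1],250],y,18)
plan([372+60*s[0],-394+60*s[1],250],[-y[0],-y[1]],18)
E
```

```text
[442.58881803 295.80154823 190.16714092] [-0.96433422  0.40964384  0.37016439  2.08199599 -0.2327239   0.6796348
 -0.19797539]
[np.float64(0.3028987055189294), np.float64(-0.9530227563888266)]
[-36.0, -9.7, -3.5] [0.0002, -0.0005, 0.0837]
[-36.7, -6.6, -3.5] [0.0002, -0.0005, 0.0837]
[-37.1, -3.6, -3.5] [0.0002, -0.0005, 0.0837]
[-37.3, -0.4, -3.5] [0.0002, -0.0005, 0.0837]
[-37.2, 2.7, -3.5] [0.0002, -0.0005, 0.0837]
[-36.9, 5.8, -3.4] [0.0002, -0.0005, 0.0837]
[-36.2, 8.8, -3.4] [0.0002, -0.0005, 0.0837]
[-35.4, 11.8, -3.4] [0.0002, -0.0005, 0.0837]
[-34.3, 14.8, -3.4] [0.0002, -0.0005, 0.0837]
[-32.9, 17.6, -3.4] [0.0002, -0.0005, 0.0837]
[-31.3, 20.3, -3.4] [0.0002, -0.0005, 0.0837]
[-29.5, 22.8, -3.4] [0.0002, -0.0005, 0.0837]
[-27.5, 25.2, -3.4] [0.0002, -0.0005, 0.0837]
[-25.3, 27.4, -3.3] [0.0002, -0.0005, 0.0837]
[-22.9, 29.4, -3.3] [0.0002, -0.0005, 0.0837]
[-20.4, 31.2, -3.3] [0.0002, -0.0005, 0.0837]
[-17.7, 32.8, -3.3] [0.0002, -0.0005, 0.0837]
[-14.9, 34.2, -3.3] [0.0002, -0.0005, 0.0837]
[-36.0, -9.7, -3.5] [0.0005, 0.0002, -0.0908]
[-35.0, -12.9, -3.5] [0.0005, 0.0002, -0.0908]
[-33.7, -16.0, -3.5] [0.0005, 0.0002, -0.0908]
[-32.1, -19.0, -3.5] [0.0005, 0.0002, -0.0908]
[-30.2, -21.9, -3.5] [0.0005, 0.0002, -0.0908]
[-28.1, -24.5, -3.5] [0.0005, 0.0002, -0.0908]
[-25.8, -27.0, -3.5] [0.0005, 0.0002, -0.0908]
[-23.2, -29.2, -3.5] [0.0005, 0.0002, -0.0908]
[-20.5, -31.2, -3.5] [0.0005, 0.0002, -0.0908]
[-17.6, -32.9, -3.5] [0.0005, 0.0002, -0.0908]
[-14.5, -34.4, -3.5] [0.0005, 0.0002, -0.0908]
[-11.3, -35.5, -3.5] [0.0005, 0.0002, -0.0908]
[-8.0, -36.4, -3.4] [0.0005, 0.0002, -0.0908]
[-4.7, -37.0, -3.4] [0.0005, 0.0002, -0.0908]
[-1.3, -37.3, -3.4] [0.0005, 0.0002, -0.0908]
[2.1, -37.3, -3.4] [0.0005, 0.0002, -0.0908]
[5.4, -36.9, -3.4] [0.0005, 0.0002, -0.0908]
[8.8, -36.3, -3.3] [0.0005, 0.0002, -0.0908]
```

View pics/w3.png

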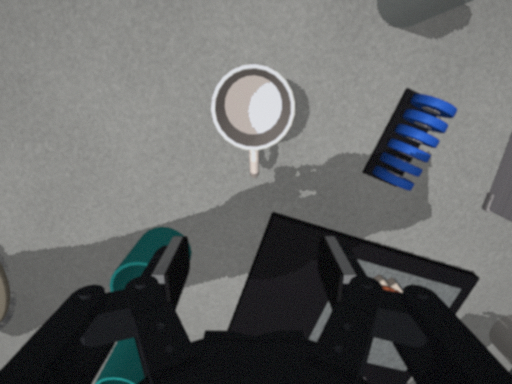

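The mug stands free at (253,107) in the wrist view. Now I go over to the square.

```bash
python3 - <<'E'
from h import *
d=np.radians
plan([500,-40,250],[np.cos(d(-29)),np.sin(d(-29))],9)
import h
X=np.array([500,-40,250.]);y=np.array([np.cos(d(-29)),np.sin(d(-29)),0]);z=np.array([0,0,-1.])
R=Ro.from_matrix(np.array([np.cross(y,z),y,z]).T);h.pose=lambda:(X,R)
h.plan([429,-376,250],[.303,-.953],9)
E
```

```text
[-37.7, -2.7, -6.8] [0.0006, -0.0007, 0.0833]
[-37.8, 0.4, -6.8] [0.0006, -0.0007, 0.0833]
[-37.7, 3.5, -6.8] [0.0006, -0.0007, 0.0833]
[-37.2, 6.7, -6.7] [0.0006, -0.0007, 0.0833]
[-36.6, 9.7, -6.7] [0.0006, -0.0007, 0.0833]
[-35.6, 12.7, -6.7] [0.0006, -0.0007, 0.0833]
[-34.5, 15.6, -6.7] [0.0006, -0.0007, 0.0833]
[-33.0, 18.5, -6.7] [0.0006, -0.0007, 0.0833]
[-31.4, 21.1, -6.7] [0.0006, -0.0007, 0.0833]
[-36.5, 11.2, 0.0] [0.0, 0.0, 0.0841]
[-35.4, 14.2, 0.0] [0.0, 0.0, 0.0841]
[-34.1, 17.1, 0.0] [0.0, 0.0, 0.0841]
[-32.5, 20.0, 0.0] [0.0, 0.0, 0.0841]
[-30.7, 22.6, 0.0] [0.0, 0.0, 0.0841]
[-28.7, 25.1, 0.0] [0.0, 0.0, 0.0841]
[-26.5, 27.4, 0.0] [0.0, 0.0, 0.0841]
[-24.1, 29.6, 0.0] [0.0, 0.0, 0.0841]
[-21.6, 31.5, 0.0] [0.0, 0.0, 0.0841]
```

Call:
drive_tool([
  {"linear": [-37.7, -2.7, -6.8], "angular": [0, 0, 0.083]},
  {"linear": [-37.8, 0.4, -6.8], "angular": [0, 0, 0.083]},
  {"linear": [-37.7, 3.5, -6.8], "angular": [0, 0, 0.083]},
  {"linear": [-37.2, 6.7, -6.7], "angular": [0, 0, 0.083]},
  {"linear": [-36.6, 9.7, -6.7], "angular": [0, 0, 0.083]},
])

```text
time_s: 8.0
position: [472.2, 106.7, 218.7]
orientation: [-0.0, 0.766, 0.643, -0.0]
contact_force: [1.2, 0.3, -0.0]
grip_width: 69.8
grip_force: 0.0
```

Call:
drive_tool([
  {"linear": [-35.6, 12.7, -6.7], "angular": [0, 0, 0.083]},
  {"linear": [-34.5, 15.6, -6.7], "angular": [0, 0, 0.083]},
  {"linear": [-33, 18.5, -6.7], "angular": [0, 0, 0.083]},
  {"linear": [-31.4, 21.1, -6.7], "angular": [0, 0, 0.083]},
  {"linear": [-36.5, 11.2, 0], "angular": [0, 0, 0.084]},
])

```text
time_s: 8.5
position: [492.1, -79.9, 246.0]
orientation: [0.001, 0.882, 0.471, 0.001]
contact_force: [-0.1, -0.0, -0.1]
grip_width: 70.0
grip_force: 0.0
```

Call:
drive_tool([
  {"linear": [-35.4, 14.2, 0], "angular": [0, 0, 0.084]},
  {"linear": [-34.1, 17.1, 0], "angular": [0, 0, 0.084]},
  {"linear": [-32.5, 20, 0], "angular": [0, 0, 0.084]},
  {"linear": [-30.7, 22.6, 0], "angular": [0, 0, 0.084]},
  {"linear": [-28.7, 25.1, 0], "angular": [0, 0, 0.084]},
])

```text
time_s: 9.0
position: [451.0, -266.2, 245.2]
orientation: [-0.0, 0.961, 0.277, -0.0]
contact_force: [1.1, 0.0, 0.7]
grip_width: 69.8
grip_force: 0.0
```

Call:
drive_tool([
  {"linear": [-26.5, 27.4, 0], "angular": [0, 0, 0.084]},
  {"linear": [-24.1, 29.6, 0], "angular": [0, 0, 0.084]},
  {"linear": [-21.6, 31.5, 0], "angular": [0, 0, 0.084]},
  {"linear": [0, 0, 0], "angular": [0, 0, 0]},
  {"linear": [0, 0, 0], "angular": [0, 0, 0]},
])

```text
time_s: 9.5
position: [427.7, -377.5, 244.9]
orientation: [-0.0, 0.988, 0.154, -0.001]
contact_force: [1.0, 0.2, -0.4]
grip_width: 70.1
grip_force: 0.0
```

```bash
python3 - <<'E'
from h import *
import pickle
c=arm.camera_info("wrist");b=arm.capture("wrist");cv2.imwrite("pics/w4.png",b);pickle.dump(c,open("c4.pkl","wb"))
p,R=pose();o=arm.get_obs();print(p,R.as_matrix().round(3),o["joint_pos"])
E
```

```text
[ 428.22392524 -376.49477866  244.93030611] [[ 0.952  0.307 -0.001]
 [ 0.307 -0.952  0.001]
 [-0.001 -0.001 -1.   ]] [ 0.05427808  0.47981859  0.83871853  1.95205451 -0.45072818  0.90782741
 -0.13563994]
```

View pics/w4.png

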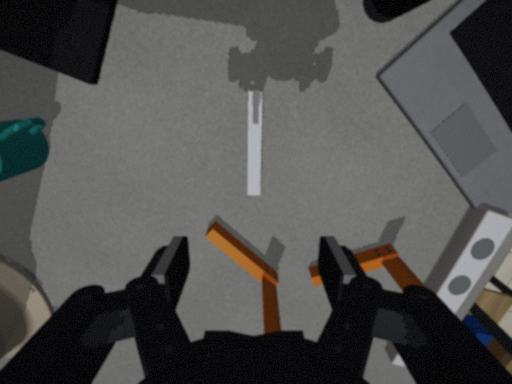

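The stock's top runs from its rear end at (247–260,195) to about (249–262,92), with the blade seen end-on at (256,92–122). An orange look-alike lies below at (240,250).

```bash
python3 - <<'E'
from h import *
import pickle;c=pickle.load(open("c4.pkl","rb"));b=cv2.imread("pics/w4.png")
g=b.min(2)
for v in(110,130,150,170,190):
    u=np.where(g[v,235:275]>170)[0];print(v,u.min()+235,u.max()+235) if len(u) else print(v,'none')
u=np.where(g[80:215,252]>170)[0]+80;print('v',u.min(),u.max())
q=lambda u,v,z:onz("wrist",(u,v),z,c)
r=q(253.8,u.max()+.5,30);
cs=[]
for v in(135,150,165,185):
    w=np.where(g[v,235:275]>170)[0]+235;cs.append(q((w.min()+w.max())/2,v,30)[:2])
cs=np.array(cs);d=cs[0]-cs[-1];print(np.linalg.norm(q(247,180,30)-q(260.5,180,30)))
d/=np.linalg.norm(d);print('rear',r,'dir',d,np.degrees(np.arctan2(d[1],d[0])),cs.round(1).tolist())
rear=cs[-1]+d*((r[:2]-cs[-1])@d)
heel=rear+140*d;print('heel',heel,'proj',proj("wrist",[*heel,30],c))
E
```

```text
110 250 260
130 250 259
150 249 259
170 249 258
190 249 258
v 125 193
18.73559936605037
rear [ 377.52628566 -394.620402     30.        ] dir [0.95484642 0.29709983] 17.283494993184988 [[455.6, -369.8], [436.5, -375.9], [416.9, -382.2], [389.4, -390.4]]
heel [ 511.043539   -352.50819923] proj [254.46060806  88.9116473 ]
```

```bash
python3 - <<'E'
from h import *
import h
d=np.array([.9548,.2971]);y=[d[1],-d[0]];t=.38
z=[np.sin(t)*d[0],np.sin(t)*d[1],-np.cos(t)]
plan([436.5,-375.7,100],y,5,z);print()
X=np.array([436.5,-375.7,100.]);Y=np.array([*y,0]);Z=np.array(z);R=Ro.from_matrix(np.array([np.cross(Y,Z),Y,Z]).T);h.pose=lambda:(X,R)
h.plan([436.5,-375.7,6],y,4,z)
E
```

```text
[1.6, 0.4, 29.0] [-0.0006, 0.0761, 0.002]
[-0.6, 0.4, 29.0] [-0.0006, 0.0761, 0.002]
[-2.8, 0.4, 28.9] [-0.0006, 0.0761, 0.002]
[-5.0, 0.3, 28.6] [-0.0006, 0.0761, 0.002]
[-7.1, 0.3, 28.1] [-0.0006, 0.0761, 0.002]

[-8.7, -0.0, 21.8] [0.0, 0.0, 0.0]
[-8.7, -0.0, 21.8] [0.0, 0.0, 0.0]
[-8.7, -0.0, 21.8] [0.0, 0.0, 0.0]
[-8.7, 0.0, 21.8] [0.0, 0.0, 0.0]
```

Call:
drive_tool([
  {"linear": [1.6, 0.4, 29], "angular": [-0.0006, 0.076, 0.002]},
  {"linear": [-0.6, 0.4, 29], "angular": [-0.0006, 0.076, 0.002]},
  {"linear": [-2.8, 0.4, 28.9], "angular": [-0.0006, 0.076, 0.002]},
  {"linear": [-5, 0.3, 28.6], "angular": [-0.0006, 0.076, 0.002]},
  {"linear": [-7.1, 0.3, 28.1], "angular": [-0.0006, 0.076, 0.002]},
])

```text
time_s: 10.05
position: [435.0, -374.4, 108.7]
orientation: [-0.028, 0.974, 0.15, 0.168]
contact_force: [-0.2, -0.4, -1.9]
grip_width: 70.2
grip_force: 0.0
```

Call:
drive_tool([
  {"linear": [-8.7, 0, 21.8], "angular": [0, 0, 0]},
  {"linear": [-8.7, 0, 21.8], "angular": [0, 0, 0]},
  {"linear": [-8.7, 0, 21.8], "angular": [0, 0, 0]},
  {"linear": [0, 0, 0], "angular": [0, 0, 0]},
  {"linear": [0, 0, 0], "angular": [0, 0, 0]},
])

```text
time_s: 10.55
position: [433.0, -376.8, 40.4]
orientation: [-0.028, 0.974, 0.149, 0.168]
contact_force: [-0.2, -0.4, -0.2]
grip_width: 69.9
grip_force: 0.0
```

```bash
python3 - <<'E'
from h import *
d=np.array([.9548,.2971]);y=[d[1],-d[0]];t=.38
z=[np.sin(t)*d[0],np.sin(t)*d[1],-np.cos(t)]
p,R=pose();print(p,R.as_matrix().round(3));plan([436.5,-375.7,6],y,3,z)
E
```

```text
[ 432.97470129 -376.76579751   40.35472844] [[ 0.899  0.3    0.32 ]
 [ 0.281 -0.954  0.104]
 [ 0.336 -0.003 -0.942]]
[-2.7, 0.1, 11.2] [-0.0014, 0.0124, 0.0005]
[-2.8, 0.0, 11.2] [-0.0014, 0.0124, 0.0005]
[-3.0, 0.0, 11.1] [-0.0014, 0.0124, 0.0005]
```

Call:
drive_tool([
  {"linear": [-2.7, 0.1, 11.2], "angular": [-0.0014, 0.0124, 0.0005]},
  {"linear": [-2.8, 0, 11.2], "angular": [-0.0014, 0.0124, 0.0005]},
  {"linear": [-3, 0, 11.1], "angular": [-0.0014, 0.0124, 0.0005]},
  {"linear": [0, 0, 0], "angular": [0, 0, 0]},
])

```text
time_s: 10.95
position: [436.6, -376.8, 6.7]
orientation: [-0.029, 0.971, 0.148, 0.186]
contact_force: [-0.0, -0.8, -0.7]
grip_width: 69.9
grip_force: 0.0
```

Call:
drive_tool([
  {"linear": [0, 0, 0], "angular": [0, 0, 0]},
  {"linear": [0, 0, 0], "angular": [0, 0, 0]},
  {"linear": [0, 0, 0], "angular": [0, 0, 0]},
  {"linear": [0, 0, 0], "angular": [0, 0, 0]},
  {"linear": [0, 0, 0], "angular": [0, 0, 0]},
], claw=0, squeeze=60)

```text
time_s: 11.45
position: [437.0, -377.2, 7.6]
orientation: [-0.028, 0.971, 0.148, 0.186]
contact_force: [-2.0, 0.3, 7.8]
grip_width: 14.6
grip_force: 58.5
```

Call:
drive_tool([
  {"linear": [0, 0, 0], "angular": [0, 0, 0]},
  {"linear": [0, 0, 0], "angular": [0, 0, 0]},
  {"linear": [0, 0, 0], "angular": [0, 0, 0]},
], squeeze=120)

```text
time_s: 11.75
position: [436.9, -377.3, 7.8]
orientation: [-0.028, 0.971, 0.148, 0.187]
contact_force: [-3.1, 0.9, 12.1]
grip_width: 11.4
grip_force: 118.1
```

```bash
python3 - <<'E'
from h import *
o=arm.get_obs();p,R=pose();print(p,R.as_matrix().round(4).tolist(),o["joint_pos"],o["contact_force"],o["moment"])
E
```

```text
[ 436.91502059 -377.26748514    7.82821095] [[0.8865, 0.2978, 0.3541], [0.2768, -0.9546, 0.1097], [0.3707, 0.0007, -0.9288]] [ 1.06570234  0.75107156 -0.36541141  2.19843175 -1.04459075  0.1075917
  0.58017367] [-3.14991906  0.88009228 12.11690985] [0.30360625 0.30190092 0.2327964 ]
```

Call:
drive_tool([
  {"linear": [3.7, 0, -9.3], "angular": [0, 0, 0]},
  {"linear": [5.6, 0, -14], "angular": [0, 0, 0]},
  {"linear": [7.4, 0, -18.6], "angular": [0, 0, 0]},
  {"linear": [7.4, 0, -18.6], "angular": [0, 0, 0]},
  {"linear": [7.4, 0, -18.6], "angular": [0, 0, 0]},
])

```text
time_s: 12.25
position: [436.3, -377.1, 92.6]
orientation: [-0.029, 0.971, 0.148, 0.186]
contact_force: [-0.5, 0.2, -2.9]
grip_width: 11.0
grip_force: 118.4
```

```bash
python3 - <<'E'
from h import *
o=arm.get_obs();p,R=pose();print(p,R.as_matrix().round(4).tolist(),o["joint_pos"],o["contact_force"],o["moment"])
E
```

```text
[ 436.29677774 -377.05841383   92.61186306] [[0.8873, 0.2973, 0.3526], [0.2761, -0.9548, 0.1103], [0.3694, -0.0005, -0.9293]] [ 0.88399367  0.57460982 -0.09689114  2.17763341 -0.93431532  0.35678118
  0.41608289] [-0.50968968  0.18857907 -2.90587087] [-0.21367043  0.6551928   0.00702227]
```

```bash
python3 - <<'E'
from h import *
print(onz("top",(262,235),90))
d=np.array([np.cos(-.0745),np.sin(-.0745)]);y=[d[1],-d[0]];t=.378
z=[np.sin(t)*d[0],np.sin(t)*d[1],-np.cos(t)]
plan([514.4,-48,92],y,10,z)
E
```

```text
[333.10413339 -49.58272001  90.        ]
[16.0, -29.1, 6.4] [-0.0139, -0.0, 0.035]
[15.0, -29.7, 6.0] [-0.0139, -0.0, 0.035]
[13.9, -30.3, 5.6] [-0.0139, -0.0, 0.035]
[12.8, -30.9, 5.2] [-0.0139, -0.0, 0.035]
[11.8, -31.4, 4.7] [-0.0139, -0.0, 0.035]
[10.7, -31.8, 4.3] [-0.0139, -0.0, 0.035]
[9.5, -32.2, 3.9] [-0.0139, -0.0, 0.035]
[8.4, -32.6, 3.4] [-0.0139, -0.0, 0.035]
[7.3, -32.9, 3.0] [-0.0139, -0.0, 0.035]
[6.1, -33.2, 2.5] [-0.0139, -0.0, 0.035]
```

Call:
drive_tool([
  {"linear": [16, -29, 6.4], "angular": [-0.0139, 0, 0.035]},
  {"linear": [15, -29.7, 6], "angular": [-0.0139, 0, 0.035]},
  {"linear": [13.9, -30.3, 5.6], "angular": [-0.0139, 0, 0.035]},
  {"linear": [12.8, -30.9, 5.2], "angular": [-0.0139, 0, 0.035]},
  {"linear": [11.8, -31.4, 4.7], "angular": [-0.0139, 0, 0.035]},
])

```text
time_s: 12.75
position: [480.7, -222.2, 113.3]
orientation: [-0.022, 0.983, 0.057, 0.173]
contact_force: [0.5, -0.5, -2.8]
grip_width: 10.8
grip_force: 118.3
```

Call:
drive_tool([
  {"linear": [10.7, -31.8, 4.3], "angular": [-0.0139, 0, 0.035]},
  {"linear": [9.5, -32.2, 3.9], "angular": [-0.0139, 0, 0.035]},
  {"linear": [8.4, -32.6, 3.4], "angular": [-0.0139, 0, 0.035]},
  {"linear": [7.3, -32.9, 3], "angular": [-0.0139, 0, 0.035]},
  {"linear": [6.1, -33.2, 2.5], "angular": [-0.0139, 0, 0.035]},
])

```text
time_s: 13.25
position: [524.5, -65.5, 136.2]
orientation: [-0.009, 0.987, -0.031, 0.158]
contact_force: [-0.1, -0.2, -4.0]
grip_width: 10.4
grip_force: 118.5
```

Call:
drive_tool([
  {"linear": [0, 0, 0], "angular": [0, 0, 0]},
  {"linear": [0, 0, 0], "angular": [0, 0, 0]},
])

```text
time_s: 13.45
position: [524.4, -64.4, 135.7]
orientation: [-0.009, 0.987, -0.028, 0.157]
contact_force: [-0.8, -0.3, -3.5]
grip_width: 10.4
grip_force: 118.3
```

```bash
python3 - <<'E'
from h import *
import pickle
c=arm.camera_info("wrist");b=arm.capture("wrist");pickle.dump(c,open("c5.pkl","wb"))
s=arm.capture("scene");cv2.imwrite("pics/s5.png",s);cv2.imwrite("pics/w5.png",b)
S=cv2.resize(s[140:270,190:360],(510,390),interpolation=cv2.INTER_CUBIC)
cv2.imwrite("pics/c5.png",np.hstack([cv2.resize(b,(400,300)),S[:300,:400]]))
p,R=pose();o=arm.get_obs();print(p,R.as_matrix().round(4).tolist(),o["joint_pos"],o["contact_force"],o["moment"])
E
```

```text
[523.94878586 -67.77118625 135.71506024] [[0.9486, -0.0582, 0.3112], [-0.0637, -0.9979, 0.0073], [0.3101, -0.0267, -0.9503]] [-0.0939442   0.40977123  0.17192795  2.36693872 -1.04462924  0.10646648
 -0.55273231] [ 0.81950596 -0.98752671 -2.64662789] [-0.04305398  0.64145093  0.01058727]
```

View pics/c5.png

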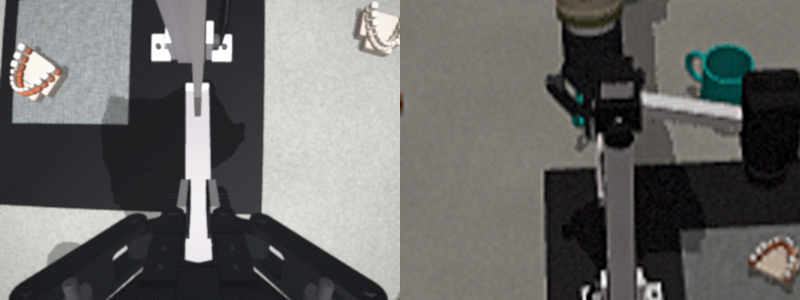

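The square is held square-on in the wrist view, with the stock along (197,90–260) of the left pane. But joints 5 and 6 sit at their limits, so the tilted pose can't get lower. I'll fit a kinematic model from the logged poses to find out what tilt is feasible.

```bash
cat > kin.py <<'E'
import numpy as np
from scipy.optimize import least_squares
from scipy.spatial.transform import Rotation as Ro
D=[([-1.24568,.60005,-.0025,1.60003,.0018,.9429,-.0798],[283.4,666.9,208.2],[[-.92,.391,0],[.391,.92,-.001],[0,-.001,-1]]),
([.05428,.47982,.83872,1.95205,-.45073,.90783,-.13564],[428.22,-376.5,244.93],[[.952,.307,-.001],[.307,-.952,.001],[-.001,-.001,-1]]),
([1.0657,.75107,-.36541,2.19843,-1.04459,.10759,.58017],[436.9,-377.27,7.83],[[.8865,.2978,.3541],[.2768,-.9546,.1097],[.3707,.0007,-.9288]]),
([.88399,.57461,-.09689,2.17763,-.93432,.35678,.41608],[436.3,-377.06,92.6],[[.8873,.2973,.3526],[.2761,-.9548,.1103],[.3694,-.0005,-.9293]]),
([-.09394,.40977,.17193,2.36694,-1.04463,.10647,-.55273],[523.95,-67.8,135.7],[[.9486,-.0582,.3112],[-.0637,-.9979,.0073],[.3101,-.0267,-.9503]])]
def fk(q,P,s):
    H,L1,a1,L2,a2,a3,L3=P;z=lambda a:Ro.from_rotvec([0,0,a]);y=lambda a:Ro.from_rotvec([0,a,0])
    R=z(-q[0]);p=np.array([0,0,H]);R=R*y(q[1])*z(s[0]*q[2]);p=p+R.apply([a1,0,L1]);R=R*y(q[3]);p=p+R.apply([a2,0,L2])
    R=R*z(s[1]*q[4])*y(q[5]);p=p+R.apply([a3,0,L3]);return p,R*z(s[2]*q[6]+s[3])
def fit():
    best=None
    for a in(1,-1):
     for b in(1,-1):
      for c in(1,-1):
       for e in(0,np.pi/2,np.pi,-np.pi/2):
        s=(a,b,c,e)
        rot=sum(((fk(q,np.zeros(7),s)[1].inv()*Ro.from_matrix(M)).magnitude())for q,p,M in D)
        if best is None or rot<best[0]: best=(rot,s)
    s=best[1];r=least_squares(lambda P:np.concatenate([fk(q,P,s)[0]-p for q,p,M in D]),[350,400,0,400,0,0,300])
    return best,r
E
python3 - <<'E'
from kin import *
b,r=fit();s=b[1];P=r.x;print(b,P.round(1),r.fun.round(1))
lo=[-2.57,-.35,-1.29,.11,-1.05,.11,-2.63];hi=[2.57,1.97,1.29,2.56,4.19,1.86,2.63]
lo=np.array(lo)+.03;hi=np.array(hi)-.03
rng=np.random.default_rng(0)
for back in(78,95,110):
  for t in(0,.1,.15,.2,.25,.3,.378):
    d=np.array([np.cos(-.0745),np.sin(-.0745)]);Y=np.array([d[1],-d[0],0]);Z=np.array([np.sin(t)*d[0],np.sin(t)*d[1],-np.cos(t)])
    T=Ro.from_matrix(np.array([np.cross(Y,Z),Y,Z]).T);X=np.array([664,-58,25.])-np.array([*d,0])*back
    best=min((least_squares(lambda q:np.concatenate([(fk(q,P,s)[0]-X)/100,(fk(q,P,s)[1].inv()*T).as_rotvec()]),np.clip([0.08,.6,rng.uniform(-.8,.8),2.1,rng.uniform(-1,2),.5,rng.uniform(-2,2)],lo,hi),bounds=(lo,hi)) for _ in range(6)),key=lambda r:r.cost)
    print(back,t,round(best.cost,5),best.x.round(2))
E
```

```text
(0.0007447726035346349, (-1, -1, -1, 1.5707963267948966)) [297.7 535.5  24.8 396.4 -28.3 -59.7 303.2] [-54.8  15.    3.7  10.8   0.2  -7.5  -3.2   5.6   3.3   1.7  -2.4  -4.7
   0.2  -0.1   5.2]
78 0 0.0 [ 0.03  0.7   0.06  2.08 -0.12  0.36 -1.45]
78 0.1 0.0 [ 0.11  0.69 -0.02  2.17  0.05  0.18 -1.6 ]
78 0.15 0.0 [ 0.28  0.7  -0.17  2.17  0.69  0.15 -2.16]
78 0.2 0.0 [ 0.36  0.72 -0.24  2.17  1.09  0.15 -2.52]
78 0.25 0.00161 [-0.16  0.71  0.21  2.17 -1.02  0.14 -0.65]
78 0.3 0.00323 [ 0.35  0.72 -0.23  2.15  2.25  0.14  2.6 ]
78 0.378 1e-05 [ 0.37  0.72 -0.24  2.14  2.27  0.14  2.6 ]
95 0 0.0 [ 0.01  0.69  0.09  2.13 -0.17  0.33 -1.41]
95 0.1 0.0 [-0.3   0.74  0.42  2.15 -0.96  0.33 -0.72]
95 0.15 0.0 [ 0.31  0.7  -0.18  2.21  0.81  0.14 -2.27]
95 0.2 1e-05 [ 0.38  0.71 -0.24  2.2   1.18  0.14 -2.6 ]
95 0.25 0.00142 [ 0.39  0.71 -0.25  2.2   1.19  0.14 -2.6 ]
95 0.3 0.00194 [ 0.36  0.71 -0.23  2.18  2.25  0.14  2.6 ]
95 0.378 0.0 [ 0.38  0.71 -0.25  2.18  2.33  0.15  2.54]
110 0 0.0 [ 0.23  0.68 -0.15  2.16  0.31  0.31 -1.82]
110 0.1 0.0 [-0.19  0.7   0.26  2.21 -0.82  0.22 -0.84]
110 0.15 0.0 [ 0.34  0.69 -0.21  2.23  0.96  0.14 -2.4 ]
110 0.2 0.00022 [ 0.38  0.7  -0.24  2.23  1.18  0.14 -2.6 ]
110 0.25 0.00417 [-0.16  0.69  0.21  2.23 -1.02  0.14 -0.65]
110 0.3 0.00034 [-0.2   0.7   0.24  2.2   4.16  0.14  0.42]
110 0.378 0.0 [ 0.32  0.69 -0.2   2.2   2.51  0.14  2.33]
```

Only tilts up to about 0.15 are reachable there. I'll take the square back to its known spot on the desk and re-grip it nearly upright.

```bash
python3 - <<'E'
from h import *
d=np.array([.9548,.2971]);y=[d[1],-d[0]];t=.378
z=[np.sin(t)*d[0],np.sin(t)*d[1],-np.cos(t)]
plan([436.5,-377.1,95],y,10,z)
E
```

```text
[-7.6, 31.5, 0.9] [0.0097, 0.0057, -0.0348]
[-8.7, 31.2, 0.6] [0.0097, 0.0057, -0.0348]
[-9.8, 30.9, 0.2] [0.0097, 0.0057, -0.0348]
[-10.8, 30.5, -0.1] [0.0097, 0.0057, -0.0348]
[-11.9, 30.1, -0.5] [0.0097, 0.0057, -0.0348]
[-12.9, 29.7, -0.9] [0.0097, 0.0057, -0.0348]
[-13.9, 29.2, -1.2] [0.0097, 0.0057, -0.0348]
[-14.9, 28.7, -1.6] [0.0097, 0.0057, -0.0348]
[-15.9, 28.2, -2.0] [0.0097, 0.0057, -0.0348]
[-16.9, 27.6, -2.3] [0.0097, 0.0057, -0.0348]
```

Call:
drive_tool([
  {"linear": [-7.6, 31.5, 0.9], "angular": [0.0097, 0.0057, -0.0348]},
  {"linear": [-8.7, 31.2, 0.6], "angular": [0.0097, 0.0057, -0.0348]},
  {"linear": [-9.8, 30.9, 0.2], "angular": [0.0097, 0.0057, -0.0348]},
  {"linear": [-10.8, 30.5, -0.1], "angular": [0.0097, 0.0057, -0.0348]},
  {"linear": [-11.9, 30.1, -0.5], "angular": [0.0097, 0.0057, -0.0348]},
])

```text
time_s: 14.05
position: [480.3, -226.5, 119.3]
orientation: [-0.019, 0.984, 0.057, 0.17]
contact_force: [1.9, -0.3, -3.3]
grip_width: 10.7
grip_force: 118.6
```

Call:
drive_tool([
  {"linear": [-12.9, 29.7, -0.9], "angular": [0.0097, 0.0057, -0.0348]},
  {"linear": [-13.9, 29.2, -1.2], "angular": [0.0097, 0.0057, -0.0348]},
  {"linear": [-14.9, 28.7, -1.6], "angular": [0.0097, 0.0057, -0.0348]},
  {"linear": [-15.9, 28.2, -2], "angular": [0.0097, 0.0057, -0.0348]},
  {"linear": [-16.9, 27.6, -2.3], "angular": [0.0097, 0.0057, -0.0348]},
])

```text
time_s: 14.55
position: [435.5, -381.2, 98.9]
orientation: [-0.029, 0.972, 0.146, 0.183]
contact_force: [1.7, -0.2, -3.3]
grip_width: 10.5
grip_force: 118.7
```

```bash
python3 - <<'E'
from h import *
d=np.array([.9548,.2971]);y=[d[1],-d[0]];t=.378
z=[np.sin(t)*d[0],np.sin(t)*d[1],-np.cos(t)]
o=arm.get_obs();p,R=pose();print(p,R.as_matrix().round(3).tolist(),o["joint_pos"])
plan([436.5,-377.1,14],y,5,z)
E
```

```text
[ 435.50495397 -381.20281018   98.88972293] [[0.89, 0.294, 0.347], [0.273, -0.956, 0.109], [0.364, -0.002, -0.931]] [ 0.94598923  0.56858096 -0.18000832  2.16171331 -0.77432717  0.33975637
  0.25437381]
[-5.8, -0.7, 16.0] [-0.0002, 0.0011, -0.0007]
[-5.8, -0.7, 16.0] [-0.0002, 0.0011, -0.0007]
[-5.8, -0.7, 16.0] [-0.0002, 0.0011, -0.0007]
[-5.8, -0.7, 16.0] [-0.0002, 0.0011, -0.0007]
[-5.8, -0.7, 15.9] [-0.0002, 0.0011, -0.0007]
```

Call:
drive_tool([
  {"linear": [-5.8, -0.7, 16], "angular": [0, 0.001, 0]},
  {"linear": [-5.8, -0.7, 16], "angular": [0, 0.001, 0]},
  {"linear": [-5.8, -0.7, 16], "angular": [0, 0.001, 0]},
  {"linear": [-5.8, -0.7, 16], "angular": [0, 0.001, 0]},
  {"linear": [-4, 0, 11], "angular": [0, 0.001, 0]},
])

```text
time_s: 15.05
position: [437.0, -376.3, 18.2]
orientation: [-0.029, 0.971, 0.145, 0.185]
contact_force: [-1.1, -0.6, -2.2]
grip_width: 10.7
grip_force: 118.5
```

Call:
drive_tool([
  {"linear": [0, 0, 0], "angular": [0, 0, 0]},
  {"linear": [-1, 0, 2.5], "angular": [0, 0, 0]},
  {"linear": [0, 0, 0], "angular": [0, 0, 0]},
])

```text
time_s: 15.35
position: [439.1, -374.9, 17.0]
orientation: [-0.029, 0.971, 0.147, 0.185]
contact_force: [0.0, 0.5, -2.4]
grip_width: 10.6
grip_force: 120.2
```

```bash
python3 - <<'E'
from h import *
o=arm.get_obs();p,R=pose();print(p,R.as_matrix().round(3).tolist(),o["joint_pos"],o["contact_force"],o["moment"])
E
```

```text
[ 439.05425083 -374.90054744   17.03259682] [[0.888, 0.296, 0.352], [0.275, -0.955, 0.111], [0.369, -0.002, -0.929]] [ 1.06104952  0.73362415 -0.36792031  2.19545773 -0.90202026  0.11919738
  0.42366105] [ 0.04938526  0.53509892 -2.38357625] [-0.29441984  0.69972769  0.04665096]
```

Call:
drive_tool([
  {"linear": [-1.2, 0, 3], "angular": [0, 0, 0]},
  {"linear": [-1.2, 0, 3], "angular": [0, 0, 0]},
  {"linear": [-0.8, 0, 2], "angular": [0, 0, 0]},
  {"linear": [0, 0, 0], "angular": [0, 0, 0]},
])

```text
time_s: 15.75
position: [439.8, -374.2, 8.7]
orientation: [-0.029, 0.971, 0.148, 0.186]
contact_force: [-0.9, -0.9, -2.2]
grip_width: 10.5
grip_force: 124.6
```

Call:
drive_tool([
  {"linear": [-0.6, 0, 1.5], "angular": [0, 0, 0]},
  {"linear": [0, 0, 0], "angular": [0, 0, 0]},
])

```text
time_s: 15.95
position: [440.0, -374.1, 7.8]
orientation: [-0.029, 0.971, 0.148, 0.186]
contact_force: [-5.1, 0.3, 10.8]
grip_width: 10.7
grip_force: 128.8
```

Call:
drive_tool([
  {"linear": [0, 0, 0], "angular": [0, 0, 0]},
  {"linear": [0, 0, 0], "angular": [0, 0, 0]},
  {"linear": [0, 0, 0], "angular": [0, 0, 0]},
  {"linear": [0, 0, -15], "angular": [0, 0, 0]},
  {"linear": [0, 0, -35], "angular": [0, 0, 0]},
], claw=60, squeeze=60)

```text
time_s: 16.45
position: [421.9, -378.1, 51.5]
orientation: [-0.032, 0.971, 0.148, 0.185]
contact_force: [-0.9, 0.8, -0.7]
grip_width: 59.8
grip_force: 0.0
```

```bash
python3 - <<'E'
from h import *
d=np.array([np.cos(.3016),np.sin(.3016)]);y=[d[1],-d[0]];t=.1
z=[np.sin(t)*d[0],np.sin(t)*d[1],-np.cos(t)]
o=arm.get_obs();p,R=pose();print(p,R.as_matrix().round(3).tolist(),o["joint_pos"],o["grip_width"])
plan([413.3,-382.4,70],y,4,z)
E
```

```text
[ 421.87811914 -378.13537007   51.46214255] [[0.888, 0.299, 0.35], [0.275, -0.954, 0.117], [0.369, -0.007, -0.929]] [ 0.99090616  0.65048218 -0.21811306  2.20388752 -0.99538181  0.25322845
  0.52172642] 59.827809635971626
[-0.5, 0.3, -5.2] [-0.0019, -0.0694, 0.0001]
[-0.8, 0.4, -5.1] [-0.0019, -0.0694, 0.0001]
[-1.2, 0.4, -5.1] [-0.0019, -0.0694, 0.0001]
[-1.5, 0.4, -5.0] [-0.0019, -0.0694, 0.0001]
```

Call:
drive_tool([
  {"linear": [-0.5, 0.3, -5.2], "angular": [-0.002, -0.0694, 0]},
  {"linear": [-0.8, 0.4, -5.1], "angular": [-0.002, -0.0694, 0]},
  {"linear": [-1.2, 0.4, -5.1], "angular": [-0.002, -0.0694, 0]},
  {"linear": [-1.5, 0.4, -5], "angular": [-0.002, -0.0694, 0]},
  {"linear": [0, 0, 0], "angular": [0, 0, 0]},
])

```text
time_s: 16.95
position: [417.2, -381.4, 72.0]
orientation: [-0.005, 0.987, 0.154, 0.05]
contact_force: [1.5, -0.3, 0.1]
grip_width: 59.9
grip_force: 0.0
```

```bash
python3 - <<'E'
from h import *
import pickle
d=np.array([np.cos(.3016),np.sin(.3016)]);y=[d[1],-d[0]];t=.1
z=[np.sin(t)*d[0],np.sin(t)*d[1],-np.cos(t)]
o=arm.get_obs();p,R=pose();print(p,R.as_matrix().round(3).tolist(),o["joint_pos"],o["grip_width"])
c=arm.camera_info("wrist");b=arm.capture("wrist");cv2.imwrite("pics/w6.png",b);g=b.min(2)
cs=[]
for v in(60,90,120,150,180,210,240):
    w=np.where(g[v,215:300]>170)[0]+215
    if len(w)>5: cs.append(onz("wrist",((w.min()+w.max())/2,v),30,c)[:2]);print(v,w.min(),w.max(),cs[-1].round(1))
u=np.where(g[:,253]>170)[0];print(u.min(),u.max())
plan([413.3,-382.4,6],y,3,z)
E
```

```text
[ 417.22458792 -381.40841471   71.96487673] [[0.948, 0.304, 0.097], [0.303, -0.953, 0.024], [0.1, 0.006, -0.995]] [ 0.45954341  0.61697538  0.33966262  2.13701708 -0.68172563  0.44881416
  0.09607427] 59.86104144631801
210 243 262 [ 415.8 -381.7]
240 243 263 [ 392.1 -389.6]
188 254
[-3.0, -0.2, 21.6] [0.0016, -0.0003, 0.0018]
[-3.0, -0.2, 21.6] [0.0016, -0.0003, 0.0018]
[-3.0, -0.1, 21.6] [0.0016, -0.0003, 0.0018]
```

View pics/w6.png

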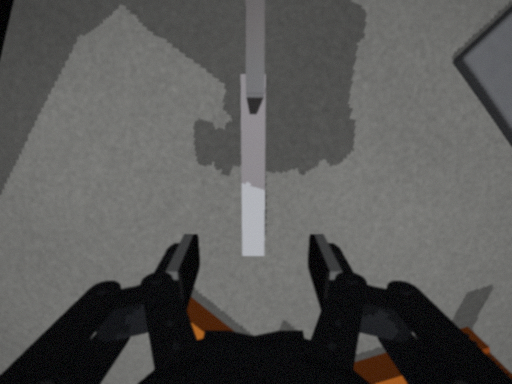

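The square stands upright and aligned between the fingers, its stock running from (253,75) to (253,255).

Call:
drive_tool([
  {"linear": [-3, -0.2, 21.6], "angular": [0.001, 0, 0]},
  {"linear": [-3, -0.2, 21.6], "angular": [0.001, 0, 0]},
  {"linear": [-3, -0.1, 21.6], "angular": [0.001, 0, 0]},
  {"linear": [0, 0, 0], "angular": [0, 0, 0]},
])

```text
time_s: 17.4
position: [408.5, -383.8, 3.8]
orientation: [-0.009, 0.988, 0.148, 0.049]
contact_force: [-0.1, -0.1, -0.7]
grip_width: 59.9
grip_force: 0.0
```

Call:
drive_tool([
  {"linear": [0, 0, 0], "angular": [0, 0, 0]},
  {"linear": [0, 0, 0], "angular": [0, 0, 0]},
  {"linear": [0, 0, 0], "angular": [0, 0, 0]},
  {"linear": [0, 0, 0], "angular": [0, 0, 0]},
  {"linear": [0, 0, 0], "angular": [0, 0, 0]},
], claw=0, squeeze=60)

```text
time_s: 17.9
position: [411.3, -384.4, 7.3]
orientation: [-0.006, 0.987, 0.15, 0.05]
contact_force: [-3.2, 0.5, 6.1]
grip_width: 12.6
grip_force: 58.6
```

Call:
drive_tool([
  {"linear": [0, 0, 0], "angular": [0, 0, 0]},
  {"linear": [0, 0, 0], "angular": [0, 0, 0]},
  {"linear": [0, 0, 0], "angular": [0, 0, 0]},
], squeeze=120)

```text
time_s: 18.2
position: [411.3, -384.4, 7.5]
orientation: [-0.006, 0.987, 0.15, 0.05]
contact_force: [-3.1, -0.1, 8.8]
grip_width: 7.3
grip_force: 118.6
```

```bash
python3 - <<'E'
from h import *
o=arm.get_obs();p,R=pose();print(p.round(2),R.as_matrix().round(4).tolist(),o["joint_pos"],o["contact_force"],o["moment"])
E
```

```text
[ 411.26 -384.42    7.52] [[0.9499, 0.2969, 0.0972], [0.2957, -0.9549, 0.0266], [0.1007, 0.0035, -0.9949]] [ 0.57089203  0.71206886  0.1954891   2.16179209 -0.77565747  0.30405943
  0.19315361] [-3.08007754 -0.06632091  8.76877227] [ 0.07146743  0.57345906 -0.00773617]
```

Call:
drive_tool([
  {"linear": [1, 0, -10], "angular": [0, 0, 0]},
  {"linear": [2, 0, -20], "angular": [0, 0, 0]},
  {"linear": [2.5, 0, -25], "angular": [0, 0, 0]},
  {"linear": [2.5, 0, -25], "angular": [0, 0, 0]},
  {"linear": [0, 0, 0], "angular": [0, 0, 0]},
])

```text
time_s: 18.7
position: [412.6, -384.8, 90.3]
orientation: [-0.005, 0.987, 0.15, 0.051]
contact_force: [-0.2, 0.4, 0.3]
grip_width: 0.0
grip_force: 0.0
```

```bash
python3 - <<'E'
from h import *
for z in(370,393,410):print(onz("top",(272.4,111.8),z).round())
print(onz("top",(270,148),18).round(), onz("top",(276,111.8),393).round(),onz("top",(268.5,111.8),393).round())
d=np.array([np.cos(-.0745),np.sin(-.0745)]);y=[d[1],-d[0]];t=.101
z=[np.sin(t)*d[0],np.sin(t)*d[1],-np.cos(t)]
o=arm.get_obs();p,R=pose();print(p.round(2),R.as_matrix().round(4).tolist(),o["joint_pos"],o["contact_force"],o["moment"])
plan([506.5,-47.3,85],y,10,z)
E
```

```text
[645. -60. 370.]
[635. -59. 393.]
[628. -59. 410.]
[658. -65.  18.] [636. -69. 393.] [635. -49. 393.]
[ 412.58 -384.85   90.27] [[0.9495, 0.2975, 0.1001], [0.2965, -0.9547, 0.0246], [0.1029, 0.0063, -0.9947]] [ 0.44529922  0.58999266  0.37649818  2.13118085 -0.66362507  0.48751774
  0.08454298] [-0.23694989  0.35693617  0.29159334] [-0.07462632  0.07814628  0.03740014]
[18.9, -29.4, 2.3] [-0.0032, -0.0003, 0.0375]
[17.8, -30.1, 2.2] [-0.0032, -0.0003, 0.0375]
[16.6, -30.8, 2.1] [-0.0032, -0.0003, 0.0375]
[15.4, -31.4, 2.0] [-0.0032, -0.0003, 0.0375]
[14.3, -32.0, 1.9] [-0.0032, -0.0003, 0.0375]
[13.1, -32.5, 1.8] [-0.0032, -0.0003, 0.0375]
[11.8, -32.9, 1.7] [-0.0032, -0.0003, 0.0375]
[10.6, -33.4, 1.6] [-0.0032, -0.0003, 0.0375]
[9.3, -33.7, 1.4] [-0.0032, -0.0003, 0.0375]
[8.0, -34.1, 1.3] [-0.0032, -0.0003, 0.0375]
```

The grip slipped off because the pads held only the stock's upper edge. I'll look at the square and grip lower.

Call:
drive_tool([
  {"linear": [0, 0, 0], "angular": [0, 0, 0]},
  {"linear": [0, 0, 0], "angular": [0, 0, 0]},
  {"linear": [0, 0, 0], "angular": [0, 0, 0]},
  {"linear": [0, 0, 0], "angular": [0, 0, 0]},
], claw=60, squeeze=60)

```text
time_s: 19.1
position: [410.8, -383.7, 85.9]
orientation: [-0.007, 0.987, 0.15, 0.049]
contact_force: [0.4, 0.1, -0.0]
grip_width: 58.3
grip_force: 0.0
```

```bash
python3 - <<'E'
from h import *
import pickle
c=arm.camera_info("wrist");b=arm.capture("wrist");cv2.imwrite("pics/w7.png",b);pickle.dump(c,open("c7.pkl","wb"))
p,R=pose();print(p.round(2),R.as_matrix().round(4).tolist(),arm.get_obs()["grip_width"])
E
```

```text
[ 410.78 -383.76   85.97] [[0.9502, 0.2966, 0.0952], [0.2952, -0.955, 0.0286], [0.0994, 0.001, -0.9951]] 60.0491733697025
```

View pics/w7.png

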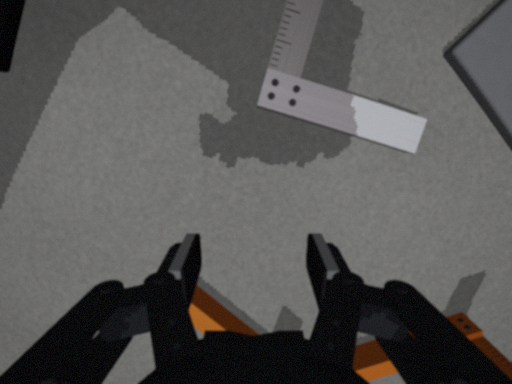

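The square now lies on its side: stock from the heel at (262,86) to the rear at (420,135), blade going up from the heel end. I'll lift it by the blade tip with a light grip so the stock swings down, then set it upright and re-grip.

```bash
python3 - <<'E'
from h import *
import pickle,h
c=pickle.load(open("c7.pkl","rb"))
q=lambda u,v,z:onz("wrist",(u,v),z,c)[:2]
ho,hi,ro,ri=[q(*e,18) for e in[(258,104),(266,68),(415,152),(426,118)]]
print(np.round([ho,hi,ro,ri],1),np.linalg.norm(ho-ro),np.linalg.norm(ho-hi))
sx=(ho-ro)+(hi-ri);sx/=np.linalg.norm(sx);sz=np.array([sx[1],-sx[0]]);print('sx',sx,'sz',sz)
heel=((ho+hi)/2-15*sz+ ((ro+ri)/2-15*sz+140*sx))/2;print('heel',heel)
for z,e in((11.5,(288,0)),(11.5,(323,0))):print((q(*e,z)-heel)@sx,(q(*e,z)-heel)@sz)
g=heel-14*sx+142*sz;print('grip',g,np.hypot(*g))
t=0.0
Y=-sx if sx[1]>0 else sx
z=[np.sin(t)*sz[0],np.sin(t)*sz[1],-np.cos(t)]
plan([g[0],g[1],80],Y,5,z)
E
```

```text
[[ 488.3 -363.8]
 [ 516.6 -361.5]
 [ 491.5 -502.8]
 [ 520.4 -500.4]] 139.05817820023054 28.39521945270772
sx [-0.02518455  0.99968282] sz [0.99968282 0.02518455]
heel [ 487.46273447 -362.54577104]
-1.9321802564526784 84.36369442034565
-28.401988404671357 92.25223894459232
grip [ 629.77027844 -372.96512466] 731.9245779564079
[42.1, 10.9, 5.4] [-0.0026, -0.0198, 0.0552]
[42.8, 8.6, 4.6] [-0.0026, -0.0198, 0.0552]
[43.3, 6.2, 3.8] [-0.0026, -0.0198, 0.0552]
[43.6, 3.8, 2.9] [-0.0026, -0.0198, 0.0552]
[43.8, 1.4, 2.1] [-0.0026, -0.0198, 0.0552]
```

```bash
python3 - <<'E'
from h import *
f=lambda u,v:(180+u/3.3,70+v/3.3)
for e in[(510,240),(576,225),(543,270),(545,205)]:print(onz("top",f(*e),20).round())
b=arm.capture("top");cv2.imwrite("pics/t8.png",b)
heel=np.array([487.46,-362.55]);sx=np.array([-.0252,.9997]);sz=np.array([.9997,.0252])
print([proj("top",[*(heel-14*sx+k*sz),11]).round(0).tolist() for k in(0,160)])
for k in(120,130):
    g=heel-14*sx+k*sz;print(g);plan([g[0],g[1],80],-sx,5)
E
```

```text
[ 689. -298.   20.]
[ 710. -370.   20.]
[ 656. -334.   20.]
[ 731. -336.   20.]
[[356.0, 198.0], [355.0, 155.0]]
[ 607.7768 -373.5218]
[37.9, 9.7, 5.0] [-0.0025, -0.0198, 0.0551]
[38.5, 7.6, 4.3] [-0.0025, -0.0198, 0.0551]
[38.9, 5.4, 3.5] [-0.0025, -0.0198, 0.0551]
[39.2, 3.3, 2.8] [-0.0025, -0.0198, 0.0551]
[39.4, 1.1, 2.0] [-0.0025, -0.0198, 0.0551]
[ 617.7738 -373.2698]
[39.8, 10.3, 5.2] [-0.0025, -0.0198, 0.0551]
[40.4, 8.0, 4.4] [-0.0025, -0.0198, 0.0551]
[40.9, 5.8, 3.6] [-0.0025, -0.0198, 0.0551]
[41.2, 3.5, 2.8] [-0.0025, -0.0198, 0.0551]
[41.4, 1.2, 2.0] [-0.0025, -0.0198, 0.0551]
```

Call:
drive_tool([
  {"linear": [39.8, 10.3, 5.2], "angular": [-0.0025, -0.0198, 0.0551]},
  {"linear": [40.4, 8, 4.4], "angular": [-0.0025, -0.0198, 0.0551]},
  {"linear": [40.9, 5.8, 3.6], "angular": [-0.0025, -0.0198, 0.0551]},
  {"linear": [41.2, 3.5, 2.8], "angular": [-0.0025, -0.0198, 0.0551]},
  {"linear": [41.4, 1.2, 2], "angular": [-0.0025, -0.0198, 0.0551]},
])

```text
time_s: 19.7
position: [619.6, -372.6, 80.4]
orientation: [0.0, 1.0, 0.012, -0.0]
contact_force: [0.3, -0.4, -0.4]
grip_width: 60.2
grip_force: 0.0
```

Call:
drive_tool([
  {"linear": [0, 0, 0], "angular": [0, 0, 0]},
  {"linear": [0, 0, 0], "angular": [0, 0, 0]},
], claw=55)

```text
time_s: 19.9
position: [618.4, -372.3, 79.5]
orientation: [0.0, 1.0, 0.014, -0.0]
contact_force: [-0.6, -1.0, 0.4]
grip_width: 55.0
grip_force: 0.0
```

```bash
python3 - <<'E'
from h import *
c=arm.camera_info("wrist");b=arm.capture("wrist");cv2.imwrite("pics/w8.png",b)
p,R=pose();print(p.round(2),R.as_matrix().round(4).tolist(),arm.get_obs()["joint_pos"].round(3))
heel=np.array([487.46,-362.55]);sx=np.array([-.0252,.9997]);sz=np.array([.9997,.0252])
g=heel-14*sx+130*sz
for k in(100,120,140,160):print([proj("wrist",[*(heel-w*sx+k*sz),11.5],c).round(0).tolist() for w in(0,28)])
plan([g[0],g[1],0],-sx,4)
E
```

```text
[ 616.98 -373.28   80.04] [[0.9997, 0.0261, -0.0008], [0.0261, -0.9997, -0.0004], [-0.0008, 0.0003, -1.0]] [ 0.102  0.822  0.629  1.73  -0.639  0.806 -0.507]
[[238.0, 225.0], [270.0, 225.0]]
[[238.0, 204.0], [270.0, 204.0]]
[[238.0, 182.0], [271.0, 182.0]]
[[237.0, 159.0], [271.0, 159.0]]
[0.2, -0.0, 20.0] [0.0001, 0.0002, 0.0002]
[0.2, -0.0, 20.0] [0.0001, 0.0002, 0.0002]
[0.2, -0.0, 20.0] [0.0001, 0.0002, 0.0002]
[0.2, 0.0, 20.0] [0.0001, 0.0002, 0.0002]
```

View pics/w8.png

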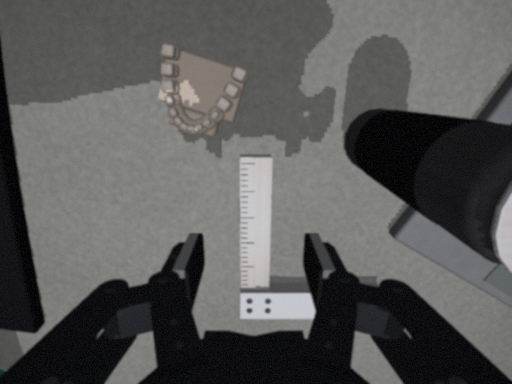

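The blade lies centred between the fingers at u 240–271 with its tip at v = 155, as computed. From here I work from numbers only.

Call:
drive_tool([
  {"linear": [0, 0, 20], "angular": [0, 0, 0]},
  {"linear": [0, 0, 20], "angular": [0, 0, 0]},
  {"linear": [0, 0, 20], "angular": [0, 0, 0]},
  {"linear": [0, 0, 15], "angular": [0, 0, 0]},
  {"linear": [0, 0, 0], "angular": [0, 0, 0]},
])

```text
time_s: 20.45
position: [616.2, -372.9, 3.6]
orientation: [-0.001, 1.0, 0.012, -0.001]
contact_force: [-0.3, 0.3, -0.1]
grip_width: 55.0
grip_force: 0.0
```

Call:
drive_tool([
  {"linear": [0, 0, 4], "angular": [0, 0, 0]},
  {"linear": [0, 0, 0], "angular": [0, 0, 0]},
  {"linear": [0, 0, 0], "angular": [0, 0, 0]},
])

```text
time_s: 20.75
position: [618.4, -373.6, 2.5]
orientation: [0.001, 1.0, 0.013, 0.001]
contact_force: [-0.2, 0.3, 0.5]
grip_width: 55.4
grip_force: 0.0
```

Call:
drive_tool([
  {"linear": [0, 0, 0], "angular": [0, 0, 0]},
  {"linear": [0, 0, 0], "angular": [0, 0, 0]},
  {"linear": [0, 0, 0], "angular": [0, 0, 0]},
  {"linear": [0, 0, 0], "angular": [0, 0, 0]},
  {"linear": [0, 0, 0], "angular": [0, 0, 0]},
], claw=0, squeeze=30)

```text
time_s: 21.25
position: [618.1, -373.3, 1.8]
orientation: [0.0, 1.0, 0.013, 0.0]
contact_force: [0.2, -1.2, 0.6]
grip_width: 0.2
grip_force: 0.0
```

Call:
drive_tool([
  {"linear": [0, 0, -20], "angular": [0, 0, 0]},
  {"linear": [0, 0, -30], "angular": [0, 0, 0]},
  {"linear": [0, 0, -30], "angular": [0, 0, 0]},
  {"linear": [0, 0, 0], "angular": [0, 0, 0]},
  {"linear": [0, 0, 0], "angular": [0, 0, 0]},
], claw=45)

```text
time_s: 21.75
position: [618.6, -373.5, 83.8]
orientation: [0.001, 1.0, 0.013, 0.002]
contact_force: [-1.6, 0.8, -1.0]
grip_width: 45.1
grip_force: 0.0
```

```bash
python3 - <<'E'
from h import *
c=arm.camera_info("wrist");b=arm.capture("wrist");g=b.min(2);cv2.imwrite("pics/w9.png",b)
p,R=pose();print(p.round(2),arm.get_obs()["grip_width"])
heel=np.array([487.46,-362.55]);sx=np.array([-.0252,.9997]);sz=np.array([.9997,.0252])
for v in(170,190,210,230,250):
    w=np.where(g[v,205:305]>150)[0]+205
    if len(w):
        a,e=[onz("wrist",(x,v),11.5,c)[:2]-heel for x in(w.min(),w.max()+1)];print(v,w.min(),w.max(),(a@sx).round(1),(e@sx).round(1),(a@sz).round(1))
u=np.where(g[120:260,255]>150)[0]+120;print(u.min(),u.max())
E
```

```text
[ 618.11 -373.     82.56] 45.12768906053526
170 238 270 -1.5 -29.7 149.7
190 239 270 -2.1 -30.1 131.7
210 239 269 -1.8 -29.6 112.8
230 239 269 -1.6 -30.0 93.0
250 239 268 -1.2 -29.5 72.2
157 259
```

Call:
drive_tool([
  {"linear": [0, -1, 25], "angular": [0, 0, 0]},
  {"linear": [0, 0, 25], "angular": [0, 0, 0]},
  {"linear": [0, 0, 25], "angular": [0, 0, 0]},
  {"linear": [0, 0, 8], "angular": [0, 0, 0]},
  {"linear": [0, 0, 0], "angular": [0, 0, 0]},
])

```text
time_s: 22.3
position: [616.9, -371.7, -2.9]
orientation: [-0.001, 1.0, 0.013, -0.001]
contact_force: [-0.3, -0.2, 0.5]
grip_width: 44.8
grip_force: 0.0
```

Call:
drive_tool([
  {"linear": [0, 0, 1.5], "angular": [0, 0, 0]},
  {"linear": [0, 0, 1.5], "angular": [0, 0, 0]},
  {"linear": [0, 0, 0], "angular": [0, 0, 0]},
])

```text
time_s: 22.6
position: [618.4, -372.5, -3.3]
orientation: [0.0, 1.0, 0.013, 0.001]
contact_force: [-0.1, 0.2, 0.2]
grip_width: 45.2
grip_force: 0.0
```

Call:
drive_tool([
  {"linear": [0, 0, 1.5], "angular": [0, 0, 0]},
  {"linear": [0, 0, 0], "angular": [0, 0, 0]},
], claw=34)

```text
time_s: 22.8
position: [618.2, -372.3, -5.4]
orientation: [0.0, 1.0, 0.013, 0.001]
contact_force: [-0.4, -0.8, 0.1]
grip_width: 33.9
grip_force: 0.0
```

Call:
drive_tool([
  {"linear": [0, 0, 0], "angular": [0, 0, 0]},
  {"linear": [0, 0, 0], "angular": [0, 0, 0]},
  {"linear": [0, 0, 0], "angular": [0, 0, 0]},
], claw=20, squeeze=30)

```text
time_s: 23.1
position: [618.1, -372.3, -5.6]
orientation: [0.0, 1.0, 0.013, 0.0]
contact_force: [0.2, 0.2, -0.3]
grip_width: 20.1
grip_force: 0.0
```

Call:
drive_tool([
  {"linear": [0, 0, 0], "angular": [0, 0, 0]},
  {"linear": [0, 0, 0], "angular": [0, 0, 0]},
  {"linear": [0, 0, 1.5], "angular": [0, 0, 0]},
  {"linear": [0, 0, 0], "angular": [0, 0, 0]},
], claw=36)

```text
time_s: 23.5
position: [618.0, -372.2, -7.4]
orientation: [0.0, 1.0, 0.013, 0.0]
contact_force: [-0.1, -0.2, 0.6]
grip_width: 36.2
grip_force: 0.0
```

Call:
drive_tool([
  {"linear": [0, 0, 1], "angular": [0, 0, 0]},
  {"linear": [0, 0, 1], "angular": [0, 0, 0]},
  {"linear": [0, 0, 0], "angular": [0, 0, 0]},
])

```text
time_s: 23.8
position: [617.9, -372.2, -9.4]
orientation: [0.0, 1.0, 0.013, 0.0]
contact_force: [-0.0, 0.1, 0.0]
grip_width: 36.0
grip_force: 0.0
```

Call:
drive_tool([
  {"linear": [0, 0, 1], "angular": [0, 0, 0]},
  {"linear": [0, 0, 1], "angular": [0, 0, 0]},
  {"linear": [0, 0, 0], "angular": [0, 0, 0]},
])

```text
time_s: 24.1
position: [618.0, -372.3, -11.3]
orientation: [0.0, 1.0, 0.013, 0.0]
contact_force: [-0.2, -0.0, -0.6]
grip_width: 36.1
grip_force: 0.0
```

Call:
drive_tool([
  {"linear": [0, 0, 0], "angular": [0, 0, 0]},
  {"linear": [0, 0, 0], "angular": [0, 0, 0]},
  {"linear": [0, 0, 0], "angular": [0, 0, 0]},
], claw=20, squeeze=30)

```text
time_s: 24.4
position: [618.1, -372.3, -11.2]
orientation: [0.0, 1.0, 0.013, 0.0]
contact_force: [0.2, 0.2, -0.3]
grip_width: 19.5
grip_force: 0.0
```

```bash
python3 - <<'E'
from h import *
c=arm.camera_info("wrist");b=arm.capture("wrist");g=cv2.resize(b[100:330,170:340].min(2),(57,46),interpolation=cv2.INTER_AREA);cv2.imwrite("pics/w10.png",b)
for i,r in enumerate(g):print(100+i*5,''.join(" .:-=+*#%@"[min(9,x//22)] for x in r))
p,R=pose();print(proj("wrist",p,c),proj("wrist",p+R.apply([0,0,-18.7]),c))
heel=np.array([487.46,-362.55]);sx=np.array([-.0252,.9997]);sz=np.array([.9997,.0252])
for k in(110,130,160):print(k,proj("wrist",[*(heel-14*sx+k*sz),11.5],c))
E
```

```text
100 +++++++++**+======+=-==================================++
105 ++++++++*****+===++--==-=============-===============+++*
110 ++++++=+*****+=-=+=-===--===---=======================+++
115 +++===+=++**====++----===============================++++
120 =+==+++=======+++=----==========================-====+++*
125 ====+**====-+++++=-==================================****
130 =+==+++=====++++=-===================================****
135 ++=-=====--========================================++*+**
140 **+====---=========--==============================++++++
145 +=======--==========-===============-===============+++++
150 =====+=-----=======================---===============++++
155 ====++=-==================================-==========++++
160 =====================--==================================
165 =========================================================
170 ================================-========================
175 =================================-=======================
180 ==================================================-======
185 =====================----------------=====
[... 1203 characters left out ...]
               .+###%%%%%%%%%#..                    
290                     .*###%%%%%%%%%#:                     
295                    .:*###%%%%%%%%%#-.                    
300  ...               :-*###%%%%%#%%%#=:.              ..   
305 ....              .=+****#%%########*:              .....
310 .....             :++***##*#########*-              .....
315 ....       .      :++*##############*-       .      .....
320 ....              :++*##############*-              .....
325 ....              :++****###########+-               ....
[252.90284238 227.55764816] [252.86925098 242.09345043]
110 [254.49856867 276.28245105]
130 [254.59837246 246.02931199]
160 [254.7613661  195.52685986]
```

```bash
python3 - <<'E'
from h import *
c=arm.camera_info("wrist");b=cv2.imread("pics/w10.png");g=b.min(2)
heel=np.array([487.46,-362.55]);sx=np.array([-.0252,.9997]);sz=np.array([.9997,.0252])
for k in(160,150,140,130,120,110,100,90,85):
    a=[proj("wrist",[*(heel-w*sx+k*sz),11.5],c).round(0) for w in(1.5,29.5)];v=int(a[0][1])
    w=np.where(g[v,200:310]>95)[0]+200
    print(k,v,a[0][0],a[1][0],'seen',(w.min(),w.max()) if len(w) else None)
p,R=pose()
for w in(20,28,36):
  for s in(0,-10,-20,-30):print(w,s,[proj("wrist",p+R.apply([x,y*w/2,s]),c).round(0).tolist() for x in(-11,11) for y in(-1,1)])
for v in(225,235,245,255,265):print(v,g[v,205:300:3].tolist())
E
```

```text
160 196 231.0 284.0 seen (np.int64(232), np.int64(302))
150 213 231.0 284.0 seen (np.int64(212), np.int64(290))
140 230 232.0 283.0 seen (np.int64(200), np.int64(309))
130 246 232.0 282.0 seen (np.int64(200), np.int64(309))
120 261 233.0 282.0 seen (np.int64(200), np.int64(309))
110 276 233.0 281.0 seen (np.int64(234), np.int64(272))
100 290 233.0 281.0 seen (np.int64(233), np.int64(274))
90 304 234.0 280.0 seen (np.int64(232), np.int64(275))
85 311 234.0 280.0 seen (np.int64(226), np.int64(280))
20 0 [[237.0, 243.0], [268.0, 243.0], [237.0, 212.0], [269.0, 212.0]]
20 -10 [[237.0, 251.0], [269.0, 251.0], [236.0, 218.0], [270.0, 218.0]]
20 -20 [[236.0, 260.0], [270.0, 260.0], [235.0, 226.0], [271.0, 226.0]]
20 -30 [[235.0, 270.0], [271.0, 270.0], [234.0, 234.0], [272.0, 234.0]]
28 0 [[231.0, 243.0], [275.0, 243.0], [230.0, 212.0], [275.0, 212.0]]
28 -10 [[230.0, 251.0], [276.0, 251.0], [229.0, 218.0], [277.0, 218.0]]
28 -20 [[229.0, 260.0], [277.0, 260.0], [228.0, 226.0], [278.0, 226.0]]
28 -30 [[227.0, 270.0], [278.0, 270.0], [226.0, 234.0], [280.0, 234.0]]
36 0 [[225.0, 243.0], [281
[... 298 characters left out ...]
, 90, 104, 134, 142, 143, 169, 199, 199, 198, 199, 199, 193, 194, 182, 115, 113, 113, 111, 94, 93, 92, 123, 128, 131]
235 [131, 134, 134, 134, 95, 96, 66, 65, 67, 22, 112, 195, 186, 194, 195, 202, 196, 198, 195, 193, 196, 174, 84, 14, 60, 63, 67, 112, 125, 139, 135, 137]
245 [137, 66, 14, 16, 11, 62, 65, 66, 54, 10, 94, 195, 197, 204, 199, 196, 195, 193, 194, 192, 195, 197, 137, 9, 41, 64, 65, 62, 13, 9, 5, 35]
255 [64, 18, 19, 18, 48, 67, 62, 65, 13, 5, 67, 173, 174, 187, 192, 199, 190, 193, 192, 189, 189, 194, 119, 9, 16, 62, 68, 67, 60, 15, 15, 6]
265 [13, 4, 11, 24, 60, 94, 106, 97, 19, 7, 90, 170, 161, 172, 189, 192, 186, 190, 186, 186, 187, 191, 142, 9, 14, 70, 107, 99, 77, 25, 14, 10]
```

The fingers visibly end about 25 mm behind the nominal TCP at this opening, which explains the slip. I'll go lower, watching the force.

Call:
drive_tool([
  {"linear": [0, -1, 0], "angular": [0, 0, 0]},
  {"linear": [0, 0, 0], "angular": [0, 0, 0]},
  {"linear": [0, 0, 3], "angular": [0, 0, 0]},
  {"linear": [0, 0, 3], "angular": [0, 0, 0]},
  {"linear": [0, 0, 0], "angular": [0, 0, 0]},
], claw=42)

```text
time_s: 24.95
position: [617.7, -371.1, -17.8]
orientation: [-0.0, 1.0, 0.013, 0.0]
contact_force: [0.8, 0.4, -0.1]
grip_width: 42.2
grip_force: 0.0
```

Call:
drive_tool([
  {"linear": [0, 0, 2], "angular": [0, 0, 0]},
  {"linear": [0, 0, 2], "angular": [0, 0, 0]},
  {"linear": [0, 0, 0], "angular": [0, 0, 0]},
])

```text
time_s: 25.25
position: [617.9, -371.2, -21.5]
orientation: [0.0, 1.0, 0.013, 0.0]
contact_force: [-0.5, 0.4, -0.3]
grip_width: 41.8
grip_force: 0.0
```

Call:
drive_tool([
  {"linear": [0, 0, 0], "angular": [0, 0, 0]},
  {"linear": [0, 0, 0], "angular": [0, 0, 0]},
  {"linear": [0, 0, 0], "angular": [0, 0, 0]},
], claw=20, squeeze=30)

```text
time_s: 25.55
position: [618.0, -371.6, -21.0]
orientation: [0.0, 1.0, 0.013, 0.0]
contact_force: [-1.4, -1.0, -0.2]
grip_width: 26.5
grip_force: 29.8
```

Call:
drive_tool([
  {"linear": [0, 0, -10], "angular": [0, 0, 0]},
  {"linear": [0, 0, -20], "angular": [0, 0, 0]},
  {"linear": [-5, 0, -30], "angular": [0, 0, 0]},
  {"linear": [-10, 0, -30], "angular": [0, 0, 0]},
  {"linear": [-15, 0, -30], "angular": [0, 0, 0]},
], claw=10, squeeze=30)

```text
time_s: 26.05
position: [588.1, -371.7, 101.2]
orientation: [0.0, 1.0, 0.013, 0.001]
contact_force: [0.3, -0.5, -3.2]
grip_width: 26.0
grip_force: 29.6
```

Call:
drive_tool([
  {"linear": [-20, 0, -30], "angular": [0, 0, 0]},
  {"linear": [-20, 0, -30], "angular": [0, 0, 0]},
  {"linear": [-20, 0, -30], "angular": [0, 0, 0]},
  {"linear": [0, 0, 0], "angular": [0, 0, 0]},
  {"linear": [0, 0, 0], "angular": [0, 0, 0]},
])

```text
time_s: 26.55
position: [528.2, -373.8, 191.0]
orientation: [0.001, 1.0, 0.013, 0.002]
contact_force: [0.6, 0.7, -0.1]
grip_width: 10.0
grip_force: 0.0
```

```bash
cat > asc.py <<'E'
from h import *
def asc(n,x0,x1,y0,y1,sx,sy):
    b=arm.capture(n);g=b.min(2)[y0:y1,x0:x1];g=cv2.resize(g,((x1-x0)//sx,(y1-y0)//sy),interpolation=cv2.INTER_AREA)
    for i,r in enumerate(g):print(y0+i*sy,''.join(" .:-=+*#%@"[min(9,x//24)] for x in r))
E
python3 - <<'E'
from asc import *
o=arm.get_obs();p,R=pose();print(p.round(1),o["joint_pos"].round(2),o["grip_width"],o["grip_force"],o["contact_force"],o["moment"])
asc("wrist",110,400,0,300,4,8)
E
```

```text
[ 528.2 -373.8  191. ] [ 0.07  0.62  0.73  1.84 -0.53  0.88 -0.49] 9.987514436464878 0.0 [ 0.55970891  0.70775319 -0.12007723] [ 0.04000162 -0.01188117 -0.00143961]
0 -----------------------=======----:--------------====-------:.    ..+***
8 -----------------------========--:---------------===------:       ..+###
16 ---------------------=-----=--------------------====----.         ..-*##
24 -----------------------===---:--:-------------======--:           ...=*#
32 --------------------------------------------========-.             ...-*
40 --------------------------------------------======-=-               ....
48 -------------------======-------------------=====--+*-                 .
56 -----------===========--=-------------------===--=*###+.         ..::---
64 ----==================--------------------------=*###*=-::.::--=======-:
72 ======================-------------------------+++##+================::=
80 =======================----------------------=++++*================-:-==
88 ===========================-------==----=---+++**+================-:-===
96 ======================
[... 1198 characters left out ...]
+======
224 ==++++==+=========++==========--:-====:--===+=+++=+++===++=+++++=++=====
232 ==+++===+==++==============-::::.-====.:::::=====++=+++++++=+++++====+==
240 ========++=++=============-  .::.:==== :::  .=========++++++++======++==
248 =+=====+=+==+=============.  .:: :==== .::   -========+===+=========+===
256 ==========++=============-   .:: :==== :::.  .=====+=====++====+==+=====
264 ===============---======:      :.-====.:.     .======----====+++==+=====
272 ===========-:      .::..         -====.         .:::      .:============
280 ========-.                       =====:                      .:-========
288 =====:.                         .=====:                         .:-=--:.
```

```bash
python3 - <<'E'
from asc import *
import pickle
pickle.dump(arm.camera_info("wrist"),open("c11.pkl","wb"));b=arm.capture("wrist");cv2.imwrite("pics/w11.png",b)
g=b.min(2)[30:205,215:335];g=cv2.resize(g,(120,58),interpolation=cv2.INTER_AREA)
for i,r in enumerate(g):print(30+i*3,''.join(" .:-=+*#%@"[min(9,x//24)] for x in r))
E
```

```text
30 -------------::------:::::---------------------------------------------------===============================----::.     
33 -------------::-----------------------------------------------------------==================================--::.       
36 :::---====--::------------------------------------------------------------==================================-:..        
39 -::::::::::::-------------------------------------------------------------=================================-:.          
42 ------------------------------------------------------------------------===================================-:.          
45 ------------------------------------------------------------------------==========================-----=====:.          
48 ------------------------------------------------------------------------=======================---------=++=-.          
51 -----------------------------------------------------------------------=======================--------=**##**+-:.       
54 ------------------------------------------------------------------------===================---------=**##
[... 5425 characters left out ...]
+=========================+++++====================+=======================
189 +===============================-::=+*#####*+==============================++=================+++=+======+==+===========
192 ================================-=*#######*++======================+++=+===+=+++++==========+=======++===++++=====+=+===
195 ===============================+**######*++=========================+++++========+======+++++++++==+=+=++++=============
198 +++=============================+++***+++========+==========================+================+=======+++++++===+++++++=+
201 ============================================================================++=============++++=++=====+++++++++++===+++
```

Call:
drive_tool([
  {"linear": [0, 0, -40], "angular": [0, 0, 0]},
  {"linear": [0, 0, -40], "angular": [0, 0, 0]},
  {"linear": [0, 0, -20], "angular": [0, 0, 0]},
  {"linear": [0, 0, 0], "angular": [0, 0, 0]},
  {"linear": [0, 0, 0], "angular": [0, 0, 0]},
], claw=50)

```text
time_s: 27.15
position: [528.1, -372.8, 287.8]
orientation: [-0.0, 1.0, 0.013, -0.0]
contact_force: [-0.4, 0.2, 0.4]
grip_width: 49.6
grip_force: 0.0
```

```bash
python3 - <<'E'
from h import *
import pickle
c=arm.camera_info("wrist");pickle.dump(c,open("c12.pkl","wb"));b=arm.capture("wrist");cv2.imwrite("pics/w12.png",b)
p,R=pose();print(p.round(1), -np.array(c["R"]).T@c["t"])
g=b.min(2)[60:220,190:340];g=cv2.resize(g,(150,64),interpolation=cv2.INTER_AREA)
for i,r in enumerate(g):print(int(60+i*2.5),''.join(" .:-=+*#%@"[min(9,x//24)] for x in r))
E
```

```text
[ 527.8 -372.6  287.2] [ 608.38778888 -370.81023149  450.9695181 ]
60 +++++++++++++++++++===------------------------------------------------------------------------------------------=+***+=:..                      .  ...
62 ++++++++++++++++++++==-----------------------------------------------------------------------------------------+*######*+-:.                       .. 
65 ++++++++++++++++++++++==-----------------------------========-------======-----------------------------------=*###########*+-:                        
67 +++++++++++++++++++++++====-----======--------==--===+++++++++=======+++++===------------======------------=+##############*+:.                       
70 ++++++++++++++++=++++++++++======+++==-------==++++++++++++++++++++++++++++++====--------=++++=======----=+*##############*+-:..                   ...
72 ++++++++++++++++++++++++++++++++++++==-------=++++++++++++++++++++++++++++++++++=--------=++++++===----=+*###%%##########*++===--:::........::::----==
75 ++=++++++++++++++++++++++++++++++++++====----==+++++++++++++++++++++++++++++++++=----=====+++++==----==*##
[... 8170 characters left out ...]
++++++++++++++++++++++++++++++++++++++++++++++++++++++++++++++++++++++++++++++++
210 +++++++++++++++++++++++++++++++++++++++++++++++++++++++++++++++++++++=++++++++++++++++++++++++++++++++++++++++++++++++++++++++++++++++++++++++++++++++
212 ++++++++++++++++++++++++++++++++++++++++++++++++++++++++++++++++++++++++++++++++++++++++++++++++++++++++++++++++++++++++++++++++++++++++++++++++++++++
215 ++++++++++++++++++++++++++++++++++++++++++++++++++++++++++++++++++++++++++++++++++++++++++++++++++++++++++++++++++++++++++++++++++++++++++++++++++++++
217 ++++++++++++++++++++++++++++++++++++++++++++++++++++++++++++++++++++++++++++++++++++++++++++++++++++++++++++++++++++++++++++++++++++++++++++++++++++++
```

```bash
python3 - <<'E'
from h import *
import pickle;c=pickle.load(open("c12.pkl","rb"))
print('nadir',proj("wrist",[608.4,-370.8,0],c))
for z in(0,18,30):
    print(z,[onz("wrist",e,z,c)[:2].round(0).tolist() for e in[(301,60),(318,68),(272,130),(262,124),(247,140),(250,165),(267,146),(265,140)]])
b=cv2.imread("pics/t8.png");import asc
g=arm.capture("top");cv2.imwrite("pics/t12.png",g)
r=g.min(2)[140:215,330:400]
for i in range(0,75,1):print(140+i,''.join(" .:-=+*#%@"[min(9,x//24)] for x in r[i]))
E
```

```text
nadir [253.29312044  94.73543006]
0 [[660.0, -440.0], [650.0, -466.0], [556.0, -402.0], [565.0, -386.0], [539.0, -363.0], [499.0, -368.0], [531.0, -395.0], [540.0, -391.0]]
18 [[658.0, -437.0], [648.0, -462.0], [558.0, -400.0], [567.0, -385.0], [542.0, -363.0], [503.0, -369.0], [534.0, -394.0], [543.0, -390.0]]
30 [[656.0, -435.0], [647.0, -459.0], [560.0, -400.0], [568.0, -385.0], [544.0, -363.0], [506.0, -369.0], [536.0, -393.0], [545.0, -390.0]]
140 =============++++++++++++++=:::::::=++++++++++++++++++++++++++++++++++
141 =========+=+++++++++++++++++=::::::-=+++++++++++++++++++++++++++++++++
142 ====+++++++++++++++++++++++++=::::::-=++++++++++++++++++++++++++++++++
143 ==++++++++++++++++++++++++++++-::::::-++++++++++++++++++++++++++++++++
144 +++++++++++++++++++++++++++++++-::::::=+++++++++++++++++++++++++++++++
145 +++++++++++++++++++++++++++++++=::::::-+++++++++++++++++++++++++++++++
146 ++++++++++++++++++++++++++++++++=-:::::=++++++++++++++++++++++++++++++
147 +++++++++++++++++++++++++++++++++=:::::-++++++++++++++++++++++++++++++
148 +++++++++++++++++++++++++++++++++=-:::::=++
[... 4277 characters left out ...]
**+++****+*++++++++++++*+
206 +++*++++++++++++++++++++++++++++++++++++*+++***++*****+++++*++++++++++
207 ++++**+*+++*++++++++++++++++++++++++++*+**+*********+*+++++**+++++++++
208 +++++++*++++++++++++++++++++++++++++++++++++*******+++++++****++***+++
209 +*+++++++++++++++++++++++++++++++++++++++*+******+**++++************++
210 *+++++++++++++++++++++++++++++++++++++++++*******+***+**+***+***+***++
211 *++++++++++++++++++++++++++++++++++++++++++++***********+*******+*****
212 *+++**++++++++++++++++++++++++++++++++++++++++**********++************
213 **+**+++++++++++++++++++++++++++++++++++++++*+**********+*+***********
214 *****++++++++++++++++++++++++++++++++++*+++**+**********+*************
```

The features fit a square that landed upright on its stock: a 28×5 mm bright blade top at (249,165)–(267,146) and an 18 mm wide stock top leading to (310,65). I'll measure its pose.

```bash
python3 - <<'E'
from h import *
import pickle;c=pickle.load(open("c12.pkl","rb"));b=cv2.imread("pics/w12.png");g=b.min(2)
q=lambda u,v,z:onz("wrist",(u,v),z,c)[:2]
m=np.zeros_like(g);m[140:170,240:275]=g[140:170,240:275]>145
n,l,st,ce=cv2.connectedComponentsWithStats(m);i=1+np.argmax(st[1:,4]);P=np.argwhere(l==i)[:,::-1]+.5
W=np.array([q(*p,160) for p in P]);r=cv2.minAreaRect(W.astype(np.float32));print('blade top',len(P),r,W.mean(0))
m=np.zeros_like(g);m[58:128,255:322]=g[58:128,255:322]>150
n,l,st,ce=cv2.connectedComponentsWithStats(m);i=1+np.argmax(st[1:,4]);P=np.argwhere(l==i)[:,::-1]+.5
W=np.array([q(*p,30) for p in P]);r=cv2.minAreaRect(W.astype(np.float32));print('stock top',len(P),r,cv2.boxPoints(r).round(0).tolist())
m0=W.mean(0);ev,V=np.linalg.eigh(np.cov((W-m0).T));d=V[:,1];d=d if d[0]<0 else -d
s=(W-m0)@d;print('dir',d,np.degrees(np.arctan2(d[1],d[0])))
for k in np.arange(-60,60,20):
    t=((W-m0)@np.array([-d[1],d[0]]))[(s>k)&(s<k+20)];print(k,t.min().round(1),t.max().round(1))
E
```

```text
blade top 143 ((547.512451171875, -377.7347106933594), (5.500650882720947, 28.14475440979004), 55.23712158203125) [ 547.55666555 -377.74302656]
stock top 993 ((606.502685546875, -417.818603515625), (18.677188873291016, 108.37084197998047), 56.13581085205078) [[556.0, -395.0], [646.0, -456.0], [657.0, -440.0], [567.0, -380.0]]
dir [-0.82894743  0.55932651] 145.990765456393
-60 -8.9 9.1
-40 -9.1 9.2
-20 -9.1 9.4
0 -9.3 9.2
20 -9.1 9.3
40 -9.0 9.5
```

```bash
python3 - <<'E'
from h import *
import pickle;c=pickle.load(open("c12.pkl","rb"))
f=lambda u,v:(180+u/3.3,70+v/3.3)
print('spray top',onz("top",f(718,228),165),'base',onz("top",f(668,285),0))
plan([618.3,-425.6,120],[-.5593,-.8289],6)
E
```

```text
spray top [ 659.3380586  -475.99300135  165.        ] base [ 652.01370056 -476.53691871    0.        ]
[14.9, 9.3, 27.8] [-0.0001, 0.0003, 0.1033]
[15.8, 7.7, 27.8] [-0.0001, 0.0003, 0.1033]
[16.5, 6.0, 27.8] [-0.0001, 0.0003, 0.1033]
[17.0, 4.3, 27.8] [-0.0001, 0.0003, 0.1033]
[17.3, 2.5, 27.8] [-0.0001, 0.0003, 0.1033]
[17.5, 0.7, 27.8] [-0.0001, 0.0003, 0.1033]
```

The spray can stands too close to grip the stock here. I'll carry the square by its blade's broad faces instead and set it down on the board, already facing the column.

```bash
python3 - <<'E'
from h import *
import h
plan([547.3,-377.6,220],[-.5593,-.8289],6)
E
```

```text
[3.3, 0.9, 11.2] [-0.0001, 0.0003, 0.1033]
[3.3, 0.6, 11.2] [-0.0001, 0.0003, 0.1033]
[3.4, 0.2, 11.2] [-0.0001, 0.0003, 0.1033]
[3.4, -0.1, 11.2] [-0.0001, 0.0003, 0.1033]
[3.3, -0.5, 11.2] [-0.0001, 0.0003, 0.1033]
[3.3, -0.8, 11.2] [-0.0001, 0.0003, 0.1033]
```

Call:
drive_tool([
  {"linear": [3.3, 0.9, 11], "angular": [0, 0, 0.1033]},
  {"linear": [3.3, 0.6, 11], "angular": [0, 0, 0.1033]},
  {"linear": [3.4, 0.2, 11], "angular": [0, 0, 0.1033]},
  {"linear": [3.4, -0.1, 11], "angular": [0, 0, 0.1033]},
  {"linear": [3.3, -0.5, 11], "angular": [0, 0, 0.1033]},
], claw=45)

```text
time_s: 27.75
position: [544.0, -377.2, 231.7]
orientation: [-0.0, 0.97, -0.245, -0.001]
contact_force: [-0.7, -0.5, 0.3]
grip_width: 44.8
grip_force: 0.0
```

Call:
drive_tool([
  {"linear": [3.3, -0.8, 11], "angular": [0, 0, 0.1033]},
  {"linear": [0, 0, 0], "angular": [0, 0, 0]},
  {"linear": [0, 0, 0], "angular": [0, 0, 0]},
])

```text
time_s: 28.05
position: [547.1, -378.3, 221.8]
orientation: [0.0, 0.957, -0.291, -0.001]
contact_force: [0.7, -0.2, 0.3]
grip_width: 45.0
grip_force: 0.0
```

```bash
python3 - <<'E'
from h import *
p,R=pose();print(p.round(1),R.as_matrix().round(3).tolist(),arm.get_obs()["joint_pos"].round(2))
plan([547.3,-377.6,112],[-.5593,-.8289],5)
E
```

```text
[ 547.1 -378.3  221.8] [[0.83, -0.557, -0.001], [-0.557, -0.83, -0.0], [-0.001, 0.001, -1.0]] [-0.03  0.68  0.93  1.77 -0.63  1.02 -1.02]
[-0.0, -0.1, 22.0] [0.0002, 0.0002, 0.0005]
[-0.0, -0.1, 22.0] [0.0002, 0.0002, 0.0005]
[-0.0, -0.1, 22.0] [0.0002, 0.0002, 0.0005]
[-0.0, -0.1, 22.0] [0.0002, 0.0002, 0.0005]
[-0.0, -0.1, 22.0] [0.0002, 0.0002, 0.0005]
```

Call:
drive_tool([
  {"linear": [0, 0, 22], "angular": [0, 0, 0]},
  {"linear": [0, 0, 22], "angular": [0, 0, 0]},
  {"linear": [0, 0, 22], "angular": [0, 0, 0]},
  {"linear": [0, 0, 22], "angular": [0, 0, 0]},
  {"linear": [0, 0, 22], "angular": [0, 0, 0]},
])

```text
time_s: 28.55
position: [547.7, -378.8, 112.6]
orientation: [0.0, 0.957, -0.291, 0.001]
contact_force: [0.3, -0.4, 0.9]
grip_width: 45.2
grip_force: 0.0
```

Call:
drive_tool([
  {"linear": [0, 0, 0], "angular": [0, 0, 0]},
  {"linear": [0, 0, 0], "angular": [0, 0, 0]},
  {"linear": [0, 0, 0], "angular": [0, 0, 0]},
  {"linear": [0, 0, 0], "angular": [0, 0, 0]},
  {"linear": [0, 0, 0], "angular": [0, 0, 0]},
], claw=0, squeeze=80)

```text
time_s: 29.05
position: [548.1, -378.8, 114.3]
orientation: [0.0, 0.956, -0.292, 0.001]
contact_force: [-2.3, 1.9, 5.6]
grip_width: 3.1
grip_force: 79.3
```

```bash
python3 - <<'E'
from h import *
o=arm.get_obs();p,R=pose();print(p.round(1),o["grip_width"],o["grip_force"],o["contact_force"])
E
```

```text
[ 548.1 -378.8  114.3] 3.1421099031170563 79.25528526306152 [-2.28522793  1.8659236   5.62209459]
```

Call:
drive_tool([
  {"linear": [0, 0, -8], "angular": [0, 0, 0]},
  {"linear": [0, 0, -15], "angular": [0, 0, 0]},
  {"linear": [0, 0, -22], "angular": [0, 0, 0]},
  {"linear": [0, 0, -30], "angular": [0, 0, 0]},
  {"linear": [0, 0, 0], "angular": [0, 0, 0]},
])

```text
time_s: 29.55
position: [548.5, -380.5, 192.5]
orientation: [0.001, 0.956, -0.293, 0.003]
contact_force: [0.6, -0.5, -3.4]
grip_width: 3.2
grip_force: 78.2
```

```bash
python3 - <<'E'
from h import *
import h
o=arm.get_obs();p,R=pose();print(p.round(1),o["grip_width"],o["grip_force"],o["contact_force"],o["moment"])
a=lambda deg:[np.sin(np.radians(deg)),-np.cos(np.radians(deg))]
def P(deg,X): 
    y=np.array([*a(deg),0]);z=np.array([0,0,-1.]);return Ro.from_matrix(np.array([np.cross(y,z),y,z]).T)
plan([545,-250,190],a(70),15);print()
X=np.array([545,-250,190.]);R1=P(70,X);h.pose=lambda:(X,R1)
h.plan([566,-52,190],a(175.73),15)
E
```

```text
[ 548.5 -380.5  192.5] 3.2326373088694385 78.20051550865173 [ 0.55654224 -0.49583005 -3.35561848] [-0.03520893  0.05124385  0.00295497]
[-5.1, -7.1, 0.1] [0.0004, -0.0003, -0.1211]
[-4.2, -7.6, 0.1] [0.0004, -0.0003, -0.1211]
[-3.2, -8.1, 0.1] [0.0004, -0.0003, -0.1211]
[-2.2, -8.4, 0.1] [0.0004, -0.0003, -0.1211]
[-1.2, -8.6, 0.1] [0.0004, -0.0003, -0.1211]
[-0.1, -8.7, 0.2] [0.0004, -0.0003, -0.1211]
[0.9, -8.7, 0.2] [0.0004, -0.0003, -0.1211]
[2.0, -8.5, 0.2] [0.0004, -0.0003, -0.1211]
[3.0, -8.2, 0.2] [0.0004, -0.0003, -0.1211]
[3.9, -7.8, 0.2] [0.0004, -0.0003, -0.1211]
[4.8, -7.2, 0.2] [0.0004, -0.0003, -0.1211]
[5.7, -6.6, 0.2] [0.0004, -0.0003, -0.1211]
[6.4, -5.9, 0.2] [0.0004, -0.0003, -0.1211]
[7.1, -5.0, 0.2] [0.0004, -0.0003, -0.1211]
[7.6, -4.1, 0.2] [0.0004, -0.0003, -0.1211]

[12.9, -3.2, 0.0] [0.0, 0.0, -0.123]
[13.2, -1.6, 0.0] [0.0, 0.0, -0.123]
[13.3, 0.0, 0.0] [0.0, 0.0, -0.123]
[13.2, 1.7, 0.0] [0.0, 0.0, -0.123]
[12.9, 3.3, 0.0] [0.0, 0.0, -0.123]
[12.4, 4.8, 0.0] [0.0, 0.0, -0.123]
[11.7, 6.3, 0.0] [0.0, 0.0, -0.123]
[10.8, 7.7, 0.0] [0.0, 0.0, -0.123]
[9.8, 9.0, 0.0] [0.0, 0.0, -0.123]
[8.6, 10.1, 0.0] [0.0, 0.0, -0.123]
[7.3, 11.1, 0.0] [0.0, 0.0, -0.123]
[5.9, 11.9, 0.0] [0.0, 0.0, -0.123]
[4.4, 12.5, 0.0] [0.0, 0.0, -0.123]
[2.8, 13.0, 0.0] [0.0, 0.0, -0.123]
[1.2, 13.2, 0.0] [0.0, 0.0, -0.123]
```

Held firmly (−3.4 N is the square's weight). Carrying it over.

Call:
drive_tool([
  {"linear": [-5.1, -7.1, 0], "angular": [0, 0, -0.121]},
  {"linear": [-4.2, -7.6, 0], "angular": [0, 0, -0.121]},
  {"linear": [-3.2, -8.1, 0], "angular": [0, 0, -0.121]},
  {"linear": [-2.2, -8.4, 0], "angular": [0, 0, -0.121]},
  {"linear": [-1.2, -8.6, 0], "angular": [0, 0, -0.121]},
])

```text
time_s: 30.05
position: [546.0, -334.5, 187.7]
orientation: [0.0, 1.0, 0.008, 0.0]
contact_force: [-0.2, -0.9, -2.3]
grip_width: 3.5
grip_force: 78.3
```

Call:
drive_tool([
  {"linear": [-0.1, -8.7, 0], "angular": [0, 0, -0.121]},
  {"linear": [0.9, -8.7, 0], "angular": [0, 0, -0.121]},
  {"linear": [2, -8.5, 0], "angular": [0, 0, -0.121]},
  {"linear": [3, -8.2, 0], "angular": [0, 0, -0.121]},
  {"linear": [3.9, -7.8, 0], "angular": [0, 0, -0.121]},
])

```text
time_s: 30.55
position: [544.9, -291.0, 187.7]
orientation: [0.0, 0.952, 0.305, 0.0]
contact_force: [0.4, -0.0, -3.4]
grip_width: 3.0
grip_force: 78.3
```

Call:
drive_tool([
  {"linear": [4.8, -7.2, 0], "angular": [0, 0, -0.121]},
  {"linear": [5.7, -6.6, 0], "angular": [0, 0, -0.121]},
  {"linear": [6.4, -5.9, 0], "angular": [0, 0, -0.121]},
  {"linear": [7.1, -5, 0], "angular": [0, 0, -0.121]},
  {"linear": [7.6, -4.1, 0], "angular": [0, 0, -0.121]},
])

```text
time_s: 31.05
position: [543.7, -247.8, 187.7]
orientation: [0.0, 0.818, 0.575, 0.0]
contact_force: [-0.8, -1.0, -3.3]
grip_width: 3.7
grip_force: 78.3
```

```bash
python3 - <<'E'
from h import *
o=arm.get_obs();p,R=pose();print(p.round(1),R.as_matrix().round(3).tolist(),o["joint_pos"].round(2),o["grip_force"],o["contact_force"])
a=lambda deg:[np.sin(np.radians(deg)),-np.cos(np.radians(deg))]
plan([566,-52,190],a(175.73),15)
E
```

```text
[ 543.7 -247.8  187.7] [[0.338, 0.941, 0.001], [0.941, -0.338, -0.001], [-0.001, 0.001, -1.0]] [ 0.06  0.49  0.39  1.94 -0.27  0.76  0.26] 78.27727317810059 [-0.76315908 -0.95107909 -3.30329759]
[12.8, -3.0, -0.2] [0.0, 0.0001, -0.1228]
[13.1, -1.4, -0.2] [0.0, 0.0001, -0.1228]
[13.1, 0.2, -0.2] [0.0, 0.0001, -0.1228]
[13.0, 1.8, -0.2] [0.0, 0.0001, -0.1228]
[12.7, 3.4, -0.2] [0.0, 0.0001, -0.1228]
[12.2, 4.9, -0.2] [0.0, 0.0001, -0.1228]
[11.5, 6.4, -0.2] [0.0, 0.0001, -0.1228]
[10.6, 7.7, -0.2] [0.0, 0.0001, -0.1228]
[9.6, 9.0, -0.2] [0.0, 0.0001, -0.1228]
[8.4, 10.1, -0.2] [0.0, 0.0001, -0.1228]
[7.1, 11.0, -0.2] [0.0, 0.0001, -0.1228]
[5.7, 11.8, -0.2] [0.0, 0.0001, -0.1228]
[4.3, 12.4, -0.2] [0.0, 0.0001, -0.1228]
[2.7, 12.9, -0.2] [0.0, 0.0001, -0.1228]
[1.1, 13.1, -0.2] [0.0, 0.0001, -0.1228]
```

Call:
drive_tool([
  {"linear": [12.8, -3, 0], "angular": [0, 0, -0.1228]},
  {"linear": [13.1, -1.4, 0], "angular": [0, 0, -0.1228]},
  {"linear": [13.1, 0.2, 0], "angular": [0, 0, -0.1228]},
  {"linear": [13, 1.8, 0], "angular": [0, 0, -0.1228]},
  {"linear": [12.7, 3.4, 0], "angular": [0, 0, -0.1228]},
])

```text
time_s: 31.55
position: [551.7, -182.5, 187.7]
orientation: [0.001, 0.606, 0.795, -0.0]
contact_force: [-0.5, 0.2, -3.3]
grip_width: 3.3
grip_force: 78.3
```

Call:
drive_tool([
  {"linear": [12.2, 4.9, 0], "angular": [0, 0, -0.1228]},
  {"linear": [11.5, 6.4, 0], "angular": [0, 0, -0.1228]},
  {"linear": [10.6, 7.7, 0], "angular": [0, 0, -0.1228]},
  {"linear": [9.6, 9, 0], "angular": [0, 0, -0.1228]},
  {"linear": [8.4, 10.1, 0], "angular": [0, 0, -0.1228]},
])

```text
time_s: 32.05
position: [559.6, -117.4, 187.7]
orientation: [0.001, 0.337, 0.941, -0.0]
contact_force: [-0.1, -0.8, -3.8]
grip_width: 3.5
grip_force: 78.3
```

Call:
drive_tool([
  {"linear": [7.1, 11, 0], "angular": [0, 0, -0.1228]},
  {"linear": [5.7, 11.8, 0], "angular": [0, 0, -0.1228]},
  {"linear": [4.3, 12.4, 0], "angular": [0, 0, -0.1228]},
  {"linear": [2.7, 12.9, 0], "angular": [0, 0, -0.1228]},
  {"linear": [1.1, 13.1, 0], "angular": [0, 0, -0.1228]},
])

```text
time_s: 32.55
position: [567.4, -52.3, 187.6]
orientation: [0.0, 0.037, 0.999, -0.0]
contact_force: [0.3, -0.1, -2.8]
grip_width: 3.5
grip_force: 78.3
```

Call:
drive_tool([
  {"linear": [0, 0, 0], "angular": [0, 0, 0]},
])

```text
time_s: 32.65
position: [567.6, -50.8, 187.6]
orientation: [0.0, 0.037, 0.999, 0.0]
contact_force: [0.1, -0.1, -2.7]
grip_width: 3.5
grip_force: 78.3
```

```bash
python3 - <<'E'
from h import *
o=arm.get_obs();p,R=pose();print(p.round(1),R.as_matrix().round(3).tolist(),o["joint_pos"].round(2),o["grip_force"],o["contact_force"],o["moment"])
a=lambda deg:[np.sin(np.radians(deg)),-np.cos(np.radians(deg))]
plan([566,-52,135],a(175.73),4)
E
```

```text
[567.6 -50.8 187.6] [[-0.997, 0.075, 0.001], [0.075, 0.997, 0.0], [-0.001, 0.0, -1.0]] [ 0.09  0.44 -0.14  1.98  0.09  0.73  1.39] 78.27448725700378 [ 0.0805068  -0.11104567 -2.73426237] [ 0.02840484 -0.11507421 -0.00531992]
[0.4, -0.3, 13.2] [0.0001, 0.0002, -0.0001]
[0.4, -0.3, 13.2] [0.0001, 0.0002, -0.0001]
[0.4, -0.3, 13.2] [0.0001, 0.0002, -0.0001]
[0.4, -0.3, 13.2] [0.0001, 0.0002, -0.0001]
```

Call:
drive_tool([
  {"linear": [0.4, -0.3, 15], "angular": [0, 0, 0]},
  {"linear": [0.4, -0.3, 20], "angular": [0, 0, 0]},
  {"linear": [0.4, -0.3, 12], "angular": [0, 0, 0]},
  {"linear": [0, 0, 4], "angular": [0, 0, 0]},
  {"linear": [0, 0, 1.5], "angular": [0, 0, 0]},
])

```text
time_s: 33.15
position: [566.2, -53.6, 134.8]
orientation: [0.0, 0.04, 0.999, -0.0]
contact_force: [-1.2, -0.6, -2.9]
grip_width: 3.1
grip_force: 78.2
```

Call:
drive_tool([
  {"linear": [0, 0, 1.2], "angular": [0, 0, 0]},
  {"linear": [0, 0, 1.2], "angular": [0, 0, 0]},
  {"linear": [0, 0, 0], "angular": [0, 0, 0]},
])

```text
time_s: 33.45
position: [566.5, -53.3, 133.1]
orientation: [0.001, 0.039, 0.999, -0.0]
contact_force: [0.0, 0.3, -2.6]
grip_width: 3.2
grip_force: 78.2
```

Call:
drive_tool([
  {"linear": [0, 0, 1], "angular": [0, 0, 0]},
  {"linear": [0, 0, 0.7], "angular": [0, 0, 0]},
  {"linear": [0, 0, 0], "angular": [0, 0, 0]},
])

```text
time_s: 33.75
position: [567.3, -53.3, 132.2]
orientation: [0.002, 0.039, 0.999, -0.0]
contact_force: [-0.3, -0.3, 7.9]
grip_width: 3.2
grip_force: 80.1
```

Call:
drive_tool([
  {"linear": [0, 0, 0], "angular": [0, 0, 0]},
  {"linear": [0, 0, 0], "angular": [0, 0, 0]},
  {"linear": [0, 0, -10], "angular": [0, 0, 0]},
  {"linear": [0, 0, -25], "angular": [0, 0, 0]},
  {"linear": [0, 0, -35], "angular": [0, 0, 0]},
], claw=42)

```text
time_s: 34.25
position: [565.2, -53.1, 201.1]
orientation: [-0.001, 0.039, 0.999, -0.0]
contact_force: [0.1, 0.3, 0.6]
grip_width: 42.2
grip_force: 0.0
```

Call:
drive_tool([
  {"linear": [20, 0, 0], "angular": [0, 0, 0]},
  {"linear": [35, 0, 0], "angular": [0, 0, 0]},
  {"linear": [30, 0, 0], "angular": [0, 0, 0]},
  {"linear": [0, 0, 0], "angular": [0, 0, 0]},
  {"linear": [0, 0, 0], "angular": [0, 0, 0]},
])

```text
time_s: 34.75
position: [481.7, -46.5, 201.9]
orientation: [0.001, 0.039, 0.999, -0.0]
contact_force: [0.2, -0.2, -0.1]
grip_width: 42.0
grip_force: 0.0
```

```bash
python3 - <<'E'
from h import *
import pickle
o=arm.get_obs();p,R=pose();print(p.round(1),R.as_matrix().round(3).tolist(),o["joint_pos"].round(2),o["time_s"])
c=arm.camera_info("wrist");b=arm.capture("wrist");pickle.dump(c,open("c13.pkl","wb"));cv2.imwrite("pics/w13.png",b);g=b.min(2)
heel=np.array([581.3,-54.3]);ex=np.array([.9972,-.0744]);ey=np.array([.0744,.9972])
for n,X in dict(rearL=[*(heel-140*ex+9*ey),48],rearR=[*(heel-140*ex-9*ey),48],midL=[*(heel-60*ex+9*ey),48],midR=[*(heel-60*ex-9*ey),48]).items():print(n,proj("wrist",X,c).round(0))
r=cv2.resize(g[110:330,190:320],(130,55),interpolation=cv2.INTER_AREA)
for i,x in enumerate(r):print(110+i*4,''.join(" .:-=+*#%@"[min(9,k//24)] for k in x))
a=lambda deg:[np.sin(np.radians(deg)),-np.cos(np.radians(deg))]
plan([481.5,-46.9,-1],a(175.73),6)
E
```

```text
[481.7 -46.5 201.9] [[-0.997, 0.079, 0.002], [0.079, 0.997, -0.001], [-0.002, -0.0, -1.0]] [ 0.09  0.33 -0.15  2.14  0.08  0.68  1.38] 34.75
rearL [261. 132.]
rearR [245. 132.]
midL [261. 200.]
midR [246. 200.]
110 #########################*+++++++++++++++++++++++++++++++++++++++++++++++++++++++++++++++++++++++++++++++++++*####################
114 ##########################*++++++++++++++++++++++++++++++++++++++++++++++++++++++++++++++++++++++++++++++++++*####################
118 ##########################*++++++++++++++++++++++++++++++++++++++++++++++++++++++++++++++++++++++++++++++++++**###################
122 ##########################*+++++++++++++++++++++++++++++++++++++++++++++++++++++++++++++++++++++++++++++++++++*###################
126 ###%######%#%###########*+++++++++++++++++++++++++++++++++++++++++++++++++++++++++++++++++++++++++++++++++++++*###################
130 ##%%#####################*++++++++++++++++++++++++++++++++++++++++++++++++++++++++++++++++++++++++++++++++++++*###################
134 ###%%####################*+++++++++++++++++++++++++++++#%%%%%%%%%%%%%%%#*++
[... 6087 characters left out ...]
:........................... .. ..    . . .
318 . ..  .. .  . ......................... ...:=###%#*+=======++*****+============+*#%%#*=:........................... . .  . ... ...
322    ...   .  . ........................ ....:=*####*+==========++++=============+**##*+-..........................  ..  .    . .  .
326 .  . ..    . . ......................  ......:::::-=============================-:..............................  .  .. .  .....  
[0.3, -0.1, 33.8] [-0.0, 0.0004, -0.0007]
[0.2, -0.1, 33.8] [-0.0, 0.0004, -0.0007]
[0.2, -0.1, 33.8] [-0.0, 0.0004, -0.0007]
[0.2, -0.1, 33.8] [-0.0, 0.0004, -0.0007]
[0.2, -0.1, 33.8] [-0.0, 0.0004, -0.0007]
[0.2, -0.1, 33.8] [-0.0, 0.0004, -0.0007]
```

The stock stands just where predicted (u 245–261, rear at v ≈ 134), and blade and column share a centre line at u ≈ 254. Gripping the stock low.

Call:
drive_tool([
  {"linear": [0, 0, 40], "angular": [0, 0, 0]},
  {"linear": [0, 0, 45], "angular": [0, 0, 0]},
  {"linear": [0, 0, 45], "angular": [0, 0, 0]},
  {"linear": [0, 0, 40], "angular": [0, 0, 0]},
  {"linear": [0, 0, 0], "angular": [0, 0, 0]},
])

```text
time_s: 35.3
position: [480.3, -46.2, 26.6]
orientation: [-0.003, 0.039, 0.999, -0.0]
contact_force: [-0.1, -0.6, 1.1]
grip_width: 41.9
grip_force: 0.0
```

```bash
python3 - <<'E'
from h import *
o=arm.get_obs();p,R=pose();print(p.round(1),R.as_matrix().round(3).tolist(),o["joint_pos"].round(2),o["contact_force"])
a=lambda deg:[np.sin(np.radians(deg)),-np.cos(np.radians(deg))]
plan([481.5,-46.9,-1],a(175.73),3)
E
```

```text
[480.3 -46.2  26.6] [[-0.997, 0.078, -0.007], [0.078, 0.997, -0.0], [0.006, -0.001, -1.0]] [ 0.03  0.63 -0.07  2.28  0.17  0.24  1.3 ] [-0.08691267 -0.55041852  1.09205574]
[-0.5, -0.2, 9.2] [-0.0003, -0.0022, -0.0011]
[-0.5, -0.2, 9.2] [-0.0003, -0.0022, -0.0011]
[-0.4, -0.2, 9.2] [-0.0003, -0.0022, -0.0011]
```

Call:
drive_tool([
  {"linear": [-5, -0.2, 9], "angular": [0, -0.002, 0]},
  {"linear": [-5, -0.2, 9], "angular": [0, -0.002, 0]},
  {"linear": [-5, -0.2, 6], "angular": [0, -0.002, 0]},
  {"linear": [0, 0, 3], "angular": [0, 0, 0]},
  {"linear": [0, 0, 0], "angular": [0, 0, 0]},
])

```text
time_s: 35.8
position: [497.0, -48.4, 4.4]
orientation: [0.004, 0.039, 0.999, -0.0]
contact_force: [-0.0, -0.2, -0.5]
grip_width: 42.0
grip_force: 0.0
```

```bash
python3 - <<'E'
from h import *
o=arm.get_obs();p,R=pose();print(p.round(1),R.as_matrix().round(4).tolist(),o["joint_pos"].round(3),o["contact_force"])
E
```

```text
[497.  -48.4   4.4] [[-0.9969, 0.0787, 0.0076], [0.0787, 0.9969, -0.0009], [-0.0077, -0.0003, -1.0]] [ 0.02   0.678 -0.054  2.262  0.18   0.198  1.293] [-0.03089007 -0.18875087 -0.47387682]
```

Call:
drive_tool([
  {"linear": [0, 0, 3], "angular": [0, 0.004, 0]},
  {"linear": [0, 0, 2.5], "angular": [0, 0.003, 0]},
  {"linear": [0, 0, 0], "angular": [0, 0, 0]},
])

```text
time_s: 36.1
position: [496.7, -48.3, -1.5]
orientation: [-0.0, 0.039, 0.999, -0.0]
contact_force: [0.7, 0.0, -0.2]
grip_width: 42.2
grip_force: 0.0
```

Call:
drive_tool([
  {"linear": [0, 0, 0], "angular": [0, 0, 0]},
  {"linear": [0, 0, 0], "angular": [0, 0, 0]},
  {"linear": [0, 0, 0], "angular": [0, 0, 0]},
  {"linear": [0, 0, 0], "angular": [0, 0, 0]},
], claw=0, squeeze=60)

```text
time_s: 36.5
position: [496.6, -48.3, -1.3]
orientation: [-0.0, 0.039, 0.999, -0.0]
contact_force: [-1.5, 0.8, 4.9]
grip_width: 17.3
grip_force: 59.2
```

Call:
drive_tool([
  {"linear": [0, 0, 0], "angular": [0, 0, 0]},
  {"linear": [0, 0, 0], "angular": [0, 0, 0]},
], squeeze=110)

```text
time_s: 36.7
position: [496.6, -48.3, -1.1]
orientation: [0.0, 0.039, 0.999, -0.0]
contact_force: [-1.9, -0.2, 7.9]
grip_width: 16.2
grip_force: 107.3
```

```bash
python3 - <<'E'
from h import *
o=arm.get_obs();p,R=pose();print(p.round(2),R.as_matrix().round(4).tolist(),o["joint_pos"].round(3),o["contact_force"],o["moment"])
E
```

```text
[496.63 -48.33  -1.14] [[-0.9969, 0.0784, 0.0], [0.0784, 0.9969, -0.0004], [-0.0001, -0.0004, -1.0]] [ 0.021  0.69  -0.055  2.258  0.181  0.197  1.293] [-1.9387946  -0.20638196  7.85910404] [0.117376   0.30763415 0.06701099]
```

Call:
drive_tool([
  {"linear": [-6, 0, -2], "angular": [0, 0, 0]},
  {"linear": [-14, 0, 0], "angular": [0, 0, 0]},
  {"linear": [-18, 0, 0], "angular": [0, 0, 0]},
  {"linear": [-14, 0, 0], "angular": [0, 0, 0]},
  {"linear": [-6, 0, 0], "angular": [0, 0, 0]},
])

```text
time_s: 37.2
position: [556.1, -53.1, 0.3]
orientation: [0.0, 0.039, 0.999, -0.0]
contact_force: [-1.0, 1.0, -3.0]
grip_width: 16.4
grip_force: 107.4
```

Call:
drive_tool([
  {"linear": [0, 0, 0], "angular": [0, 0, 0]},
  {"linear": [0, 0, 0], "angular": [0, 0, 0]},
])

```text
time_s: 37.4
position: [553.5, -53.0, 0.2]
orientation: [-0.001, 0.039, 0.999, -0.0]
contact_force: [-0.6, 0.3, -3.1]
grip_width: 16.1
grip_force: 107.4
```

```bash
python3 - <<'E'
from h import *
o=arm.get_obs();p,R=pose();print(p.round(2),R.as_matrix().round(4).tolist(),o["joint_pos"].round(3),o["contact_force"],o["moment"],o["grip_width"])
E
```

```text
[ 5.5345e+02 -5.2970e+01  2.1000e-01] [[-0.9969, 0.0787, -0.0016], [0.0787, 0.9969, -0.0004], [0.0016, -0.0005, -1.0]] [ 0.047  0.715 -0.08   2.126  0.174  0.309  1.313] [-0.60120842  0.28641215 -3.08602461] [ 0.00097993  0.17349288 -0.00577156] 16.066221865760127
```

Call:
drive_tool([
  {"linear": [-3, 0, 0], "angular": [0, 0, 0]},
  {"linear": [-3, 0, 0], "angular": [0, 0, 0]},
  {"linear": [-3, 0, 0], "angular": [0, 0, 0]},
  {"linear": [-2, 0, 0], "angular": [0, 0, 0]},
  {"linear": [0, 0, 0], "angular": [0, 0, 0]},
])

```text
time_s: 37.9
position: [565.9, -53.8, 0.6]
orientation: [0.0, 0.039, 0.999, -0.0]
contact_force: [-0.0, 0.4, -3.3]
grip_width: 16.2
grip_force: 107.4
```

Call:
drive_tool([
  {"linear": [-2, 0, 0], "angular": [0, 0, 0]},
  {"linear": [-2, 0, 0], "angular": [0, 0, 0]},
  {"linear": [0, 0, 0], "angular": [0, 0, 0]},
])

```text
time_s: 38.2
position: [569.3, -54.1, 0.4]
orientation: [-0.0, 0.039, 0.999, -0.0]
contact_force: [-1.3, 0.3, -2.2]
grip_width: 16.2
grip_force: 107.4
```

Call:
drive_tool([
  {"linear": [-1, 0, 0.8], "angular": [0, 0, 0]},
  {"linear": [-1, 0, 0.4], "angular": [0, 0, 0]},
  {"linear": [-1, 0, 0], "angular": [0, 0, 0]},
  {"linear": [0, 0, 0], "angular": [0, 0, 0]},
])

```text
time_s: 38.6
position: [572.8, -54.4, -0.7]
orientation: [0.0, 0.039, 0.999, -0.0]
contact_force: [-0.8, -0.5, -2.0]
grip_width: 16.0
grip_force: 107.5
```

Call:
drive_tool([
  {"linear": [-1, 0, 0], "angular": [0, 0, 0]},
  {"linear": [-1, 0, 0], "angular": [0, 0, 0]},
  {"linear": [0, 0, 0], "angular": [0, 0, 0]},
])

```text
time_s: 38.9
position: [574.9, -54.5, -0.6]
orientation: [0.0, 0.039, 0.999, -0.0]
contact_force: [-0.8, 0.3, -3.5]
grip_width: 16.1
grip_force: 107.5
```

```bash
python3 - <<'E'
from h import *
o=arm.get_obs();p,R=pose();print(p.round(2),R.as_matrix().round(4).tolist(),o["contact_force"],o["moment"])
E
```

```text
[574.86 -54.48  -0.65] [[-0.9969, 0.0785, 0.0004], [0.0785, 0.9969, -0.0003], [-0.0004, -0.0003, -1.0]] [-0.77924257  0.33971426 -3.49059518] [-0.02492084  0.09530625  0.02788244]
```

Call:
drive_tool([
  {"linear": [-1, 0, 0], "angular": [0, 0, 0]},
  {"linear": [-1, 0, 0], "angular": [0, 0, 0]},
  {"linear": [-1, 0, 0], "angular": [0, 0, 0]},
  {"linear": [0, 0, 0], "angular": [0, 0, 0]},
])

```text
time_s: 39.3
position: [575.1, -54.7, -1.0]
orientation: [-0.002, 0.039, 0.999, -0.0]
contact_force: [-7.4, 0.8, 1.3]
grip_width: 16.0
grip_force: 108.0
```

Call:
drive_tool([
  {"linear": [-1, 0, 0], "angular": [0, 0, 0]},
  {"linear": [-1, 0, 0], "angular": [0, 0, 0]},
  {"linear": [-1, 0, 0], "angular": [0, 0, 0]},
  {"linear": [0, 0, 0], "angular": [0, 0, 0]},
])

```text
time_s: 39.7
position: [574.9, -54.8, -1.0]
orientation: [-0.005, 0.039, 0.999, -0.001]
contact_force: [-15.0, 2.5, 8.6]
grip_width: 16.6
grip_force: 109.1
```

```bash
python3 - <<'E'
from h import *
o=arm.get_obs();p,R=pose();print(p.round(2),R.as_matrix().round(4).tolist(),o["contact_force"],o["moment"])
E
```

```text
[574.95 -54.76  -1.  ] [[-0.9969, 0.0782, -0.0096], [0.0782, 0.9969, -0.0007], [0.0095, -0.0014, -1.0]] [-15.00416315   2.46987366   8.57183395] [0.53545699 2.66940367 0.08382863]
```

```bash
python3 - <<'E'
from h import *
for n,f,(x0,x1,y0,y1) in(("top","pics/t.png",(225,290,80,112)),("scene","pics/s.png",(252,320,158,200))):
    a=cv2.imread(f);b=arm.capture(n);cv2.imwrite(f"pics/{n}20.png",b)
    r=cv2.matchTemplate(b[y0-30:y1+30,x0-30:x1+30],a[y0:y1,x0:x1],cv2.TM_CCOEFF_NORMED);_,m,_,l=cv2.minMaxLoc(r);print(n,m,l[0]-30,l[1]-30)
# expected shift of camera head for upright vs lean
for L in(0,.04,.08,.12):
    X=np.array([664+17.5,-59,46+0.])+np.array([-np.sin(L)*362,0,np.cos(L)*362]);print(L,proj("top",X).round(1),proj("scene",X).round(1))
E
```

```text
top 0.92201167345047 1 -6
scene 0.7852643132209778 1 4
0 [273.2  93.5] [262.9 177.4]
0.04 [273.   98.5] [262.3 174.1]
0.08 [272.7 103.6] [261.8 171. ]
0.12 [272.5 108.8] [261.3 168. ]
```

Call:
drive_tool([
  {"linear": [0, 0, 0], "angular": [0, -0.005, 0]},
  {"linear": [0, 0, 0], "angular": [0, -0.0045, 0]},
  {"linear": [0, 0, 0], "angular": [0, 0, 0]},
  {"linear": [0, 0, 0], "angular": [0, 0, 0]},
])

```text
time_s: 40.2
position: [575.4, -54.7, -1.0]
orientation: [0.0, 0.039, 0.999, -0.001]
contact_force: [-14.3, 2.5, 7.3]
grip_width: 16.5
grip_force: 108.9
```

```bash
cat > m.py <<'E'
from h import *
o=arm.get_obs();p,R=pose();print(p.round(2),R.as_matrix().round(4).tolist(),o["contact_force"].round(1),o["moment"].round(2),o["grip_width"],o["time_s"])
a=cv2.imread("pics/t.png");b=arm.capture("top")
A=a[80:112,225:290];B=b[50:142,195:320];r=cv2.matchTemplate(cv2.resize(B,None,fx=8,fy=8,interpolation=cv2.INTER_CUBIC),cv2.resize(A,None,fx=8,fy=8,interpolation=cv2.INTER_CUBIC),cv2.TM_CCOEFF_NORMED);_,m,_,l=cv2.minMaxLoc(r);print("top shift",m,l[0]/8-30,l[1]/8-30)
E
python3 m.py
```

```text
[575.36 -54.74  -0.98] [[-0.9969, 0.0781, 0.0006], [0.0781, 0.9969, -0.0014], [-0.0007, -0.0014, -1.0]] [-14.3   2.5   7.3] [0.48 2.79 0.06] 16.502103940422273 40.2
top shift 0.9310042858123779 0.75 -5.625
```

Call:
drive_tool([
  {"linear": [0, 0, -0.4], "angular": [0, 0, 0]},
  {"linear": [-0.5, 0, 0], "angular": [0, 0, 0]},
  {"linear": [-0.5, 0, 0], "angular": [0, 0, 0]},
  {"linear": [0, 0, 0], "angular": [0, 0, 0]},
])

```text
time_s: 40.65
position: [575.3, -54.7, -1.0]
orientation: [-0.001, 0.039, 0.999, -0.001]
contact_force: [-15.7, 3.2, 5.6]
grip_width: 16.7
grip_force: 108.6
```

```bash
python3 m.py
```

```text
[575.26 -54.73  -1.  ] [[-0.9969, 0.0781, -0.0016], [0.0781, 0.9969, -0.0014], [0.0014, -0.0015, -1.0]] [-15.7   3.2   5.6] [0.55 3.11 0.11] 16.68475561927163 40.65
top shift 0.9311001300811768 0.75 -5.625
```

Call:
drive_tool([
  {"linear": [0, 0, -0.6], "angular": [0, 0, 0]},
  {"linear": [-0.7, 0, 0], "angular": [0, -0.001, 0]},
  {"linear": [-0.7, 0, 0], "angular": [0, -0.001, 0]},
  {"linear": [0, 0, 0], "angular": [0, 0, 0]},
])

```text
time_s: 41.1
position: [575.2, -54.9, -0.9]
orientation: [-0.001, 0.039, 0.999, -0.001]
contact_force: [-18.3, 2.1, 1.4]
grip_width: 16.3
grip_force: 108.0
```

```bash
python3 m.py
```

```text
[575.25 -54.89  -0.91] [[-0.997, 0.0778, -0.0022], [0.0778, 0.997, -0.0017], [0.002, -0.0018, -1.0]] [-18.3   2.1   1.4] [0.57 3.5  0.16] 16.271200365385262 41.1
top shift 0.9272939562797546 0.75 -5.875
```

Call:
drive_tool([
  {"linear": [0, 0, 0.5], "angular": [0, -0.001, 0]},
  {"linear": [0.5, 0, 0], "angular": [0, -0.001, 0]},
  {"linear": [0, 0, 0], "angular": [0, 0, 0]},
  {"linear": [0, 0, 0], "angular": [0, 0, 0]},
  {"linear": [0, 0, 0], "angular": [0, 0, 0]},
])

```text
time_s: 41.65
position: [575.4, -54.9, -1.0]
orientation: [0.001, 0.039, 0.999, -0.001]
contact_force: [-17.9, 1.7, 7.1]
grip_width: 15.9
grip_force: 108.8
```

```bash
python3 m.py; python3 - <<'E'
from h import *
c=arm.camera_info("wrist");b=arm.capture("wrist");g=b.min(2);cv2.imwrite("pics/w21.png",b)
p,R=pose();ex=np.array([.9972,-.0744]);ey=np.array([.0744,.9972]);heel=p[:2]+84.5*ex
for k in(28,85,140):print(k,[proj("wrist",[*(heel-k*ex+s*ey),48],c).round(0).tolist() for s in(9,-9)])
print('blade top',[proj("wrist",[*(heel-k*ex),178],c).round(0).tolist() for k in(0,28)])
r=cv2.resize(g[150:384,180:330],(150,58),interpolation=cv2.INTER_AREA)
for i,x in enumerate(r):print(150+i*4,''.join(" .:-=+*#%@"[min(9,k//24)] for k in x))
E
```

```text
[575.35 -54.88  -1.02] [[-0.997, 0.0778, 0.001], [0.0778, 0.997, -0.0019], [-0.0012, -0.0018, -1.0]] [-17.9   1.7   7.1] [0.53 3.55 0.18] 15.939443991199182 41.65
top shift 0.930216908454895 0.75 -5.75
28 [[270.0, 361.0], [237.0, 361.0]]
85 [[273.0, 273.0], [234.0, 273.0]]
140 [[275.0, 158.0], [231.0, 158.0]]
blade top [[253.0, 241.0], [254.0, -26.0]]
150 .....................................................:=+***********************************+=:........................................................
154 ....................................................:=+*************************************+=-.......................................................
158 ..................................................:=*#%%%%%%%%%%%%%%%%%%%%%%%%%%%%%%%%%%%%%%%%#=:.....................................................
162 ..................................................-*@@@@@@@@@@@@@@@@@@@@@@@@@@@@@@@@@@@@@@@@@@@*-.....................................................
166 ..................................................:+@@@@@@@@@@@@@@@@@@@@@@@@@@@@@@@@@@@@@@@@@@@*:.........................
[... 7543 characters left out ...]
................................................................................
366 ......................................................................................................................................................
370 ......................................................................................................................................................
374 ......................................................................................................................................................
378 ......................................................................................................................................................
```

```bash
python3 -c "
from bench import arm
print(arm.hand_in())"
```

```text
the job is handed in; nothing more can be done
None
```

The job is handed in: the mug stands let go on the near-left desk, and the square is still gripped, pressed down on the board (about 10 N) and pushing towards the column with about 18 N. I judged the column upright from the firm stop the square met, since I had no direct measure of its lean. The square was dropped twice on the way before I got a sound grip, and I viewed 11 pictures where the limit was 10.

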